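# Load a culture plate into the plate warmer with a plate lifter

### The arm

A 6-joint arm with a two-finger parallel gripper is mounted at the origin on a cart in front of the work surface, level with it; the furniture and walls round the work are solid. World frame = base frame: x ahead of the robot, y to its left, z up, the work surface at z = 0. Lengths are in m, angles in rad, forces in N, time in s.
With the tool pointing down it reaches from about 0.3 to 0.775 m from the base axis. Payload 14.6 kg.
Tool frame: the origin (TCP) lies at the very end of the fingers, on their centre line; the grasp point (between the pads) lies 19 mm behind it; y points along the fingers, x is the direction in which the jaws open and shut, and the axes are right-handed (so a half turn about y gives the same grasp; the last joint's range is limited). The gripper opens to 94 mm and grips with 3 to 60 N. Pads are 16 mm wide; open, the fingers measure 119 mm over their backs; the gripper's body (75 mm by 177 mm) begins 78 mm behind the grasp point.
Start: joints at [1.282, 0.3, 1.521, -0, 1.321, -0.067], TCP at [0.121, 0.537, 0.205] pointing down, gripper open.
Joint ranges: [-3.03, 3.03], [-0.79, 2.21], [0.23, 2.52], [-1.04, 4.18], [0, 3.07], [-2.55, 2.55]. Speed limits (rad/s): [2.22, 2.22, 2.57, 3.14, 3.14, 3.14].

### API

Orientations are given as [roll, pitch, yaw] about the fixed x, y, z axes, in that order (R = Rz(yaw) Ry(pitch) Rx(roll)).
In Python, from station import * gives the robot as it stands.
- The arm moves only by the tool send_rows, never from a script. Its argument "series" is text: rows parted by semicolons, each of 7 numbers parted by spaces: the turn, a rotation vector about the tool's x, y, z in units of 5 degrees (1.0 is 5 degrees), then the shift along the tool's x, y, z in cm, then the opening, from -1 (shut) to 1 (fully open). A call has exactly 10 rows; each row is the pose to reach, as a shift and turn from the pose commanded when the call began, along the tool's axes at that moment; what a row does not reach only later rows make up. A row lasts 1/12 s, in which the tool goes at most 41.7 mm and 7.16 degrees, less where a joint would pass 70% of its speed; a pose out of reach is approached as far as the arm can. A call with a gripper value outside its range is refused whole. The fingers move at their own pace and stop on an object; "newtons" is the grip in N (left out, the last holds). Time passes only in rows, so rows that repeat a pose let the fingers close, or fill a call up. It gives the time, the measured TCP pose, the force and the opening at its end, in the units of the state.
- get_obs(): the state, without advancing time (a new reading comes with each control period).
- camera(name): name is "scene" or "top" or "wrist"; returns the picture (400x640x3 uint8, red, green, blue); there is no depth.
- camera_info(name): a dict with "K" (3x3 intrinsics, pixels), "R" (3x3) and "t" (3): a world point X has camera coordinates R X + t; the wrist camera has in their place "mount" (4x4, takes a point from camera to tool coordinates, whose origin is the TCP and whose axes are the tool frame's). Camera axes: x right, y down, z forward; pixel columns grow to the right and rows downward; lengths in m; the calibration is good to about 2 mm. A picture is of the moment at which its call begins: read the wrist's pose just before it. camera_info takes no time and is no camera call.
- hand_in(): hands the job in, once; it reports no verdict.
The state is a dict: "time_s": time; "qpos": joint angles; "joint_vel": joint speeds; "tau": joint torques, N m; "ee_pos": TCP position; "eef_rot": TCP orientation; "force": force on the tool from outside, world axes, zero at the start; "moment": the same for the moment, N m; "grip_width": finger opening in m.
Only numpy, scipy, OpenCV 4.12 (cv2) and the standard library are available. Lean on these libraries where they do the work, as an engineer would, in place of code of your own. Each camera call takes 0.05 s, during which the arm holds its last target. There are 200 camera calls.

### The job

Put the culture plate into the plate warmer to stay warm: swing the warmer's lid right up, slide the plate lifter under the plate on its white stand, and carry the plate level on the lifter to the warmer, never touching the plate with the gripper. Lower it gently onto the ledges inside, draw the lifter out, lay the lifter flat on its blue mat again and shut the lid fully. Leave the petri dish, marker, timer and chamber case where they are.

Things in the scene. Friction and masses are not known exactly. Their poses are not given: they have to be found in the camera images.
- culture_plate: clear 24-well culture plate with red wells, 86 x 128 x 14 mm (x, y, z), lidded, 65 g; origin at the centre of its underside, y along its length. It starts on the ledges of the white stand. Two similar plates stacked on the bench are not part of the job.
- stand: white plastic plate stand, 117 x 167 x 54 mm, fixed; origin at the centre of its underside. Base 14 mm thick; on it two end ledges, 34 mm up, carry the plate's ends. Between them a channel along x, 104 mm wide (y +-52 mm), open at the front (-x), leaves 20 mm free under the plate. Back and end walls and front corner posts (|y| > 56 mm) rise to 54 mm.
- stand_seat (a point): point of the stand at the middle of the pocket at ledge height (34 mm above its underside); axes as the stand
- warmer: white plate warmer with hinged glass lid, fixed; 117 x 167 x 60 mm; origin at the centre of its underside; front (black control strip) faces -x. Pocket like the stand's: channel along x 104 mm wide, open at the front, floor 20 mm up, end ledges 40 mm up, walls and front posts (|y| > 56 mm) to 60 mm. The pocket is 94 x 136 mm at the ledges, with flared lead-ins above.
- warmer_seat (a point): point in the warmer where the centre of the plate's underside belongs: middle of the pocket, at ledge height 40 mm; axes as the warmer. The plate may lie either way round.
- warmer_lid (a joint): angle of the lid, rad: 0 shut, grows as the front edge swings up, 1.57 upright, stop at 1.75; a stiff hinge keeps it where it is left. It may start slightly ajar.
- lid_hinge (a point): middle of the lid's hinge axis, at the back of the warmer, fixed to the warmer: 63 mm behind the warmer's origin and 63.5 mm above its underside; the axis is the warmer's y; axes as the warmer
- lid_tab (a point): centre of the rounded end of the black finger tab standing on the lid near its front edge; moves with the lid. 14 mm thick along y, 23 mm wide, 31 mm from here to the hinge plane below, so that there are 27 mm free beside it down to the lid; 110 mm from the hinge axis along the lid. Its axes turn with the lid (z away from the lid's outside).
- lifter: plate lifter, 194 mm long: flat steel blade 84 mm wide, 3 mm thick, from 50 mm behind to 39 mm ahead (+x) of the origin, an upright stop lip at x = -45 mm, 14 mm high, a neck and a black grip behind it. Origin on the blade's underside, under the plate's centre when the plate's front edge touches the lip. 170 g. Starts flat on the blue mat.
- lifter_grip (a point): point to take the lifter: in its black grip 80 mm behind the origin and 41 mm above the blade's underside; the grip is a bar along x, 18 mm wide (y), 22 mm high, from 60 to 155 mm behind the origin
- lifter_mat: flat blue mat, 210 x 130 x 3 mm (x, y, z), fixed, where the lifter lives; origin at the centre of its underside
- petri_dish: bystander: petri dish with pink medium, 60 mm across, 14 mm high; origin at the centre of its underside
- marker: bystander: white marker pen with black cap, 14 x 130 x 15 mm, lying; origin at the centre of its underside
- lab_timer: bystander: white lab timer, 32 x 66 x 62 mm; origin at the centre of its underside
- chamber_case: bystander: grey flat counting-chamber case, 44 x 88 x 11 mm; origin at the centre of its underside

How it is judged:
By the outcome, as a careful person would: the job done as asked, in the order asked, and still so for the second after the job is handed in, with the robot touching nothing.
It also fails if it takes over 72 s, if anything falls off the work surface, if the arm or the gripper's body presses on something with over 40 N, if the wrist force passes 120 N, or if a joint passes its speed limit or range.

## Working session

There is one attempt and no reset: what is moved stays moved. The work goes in short steps, Python scripts to look and compute and a tool call to move; the robot and the scene stay as the last step left them, time stands still between calls to the robot, and variables do not carry over. Pictures are saved under pics/ and viewed, on a budget of 10 in all, crops included, one or two more only if the job needs it, and the job is handed in when it is done.

Besides the shell and the picture viewer there is one more tool, called as name(argument=value, ...), one argument or row to a line, values as JSON. send_rows: Moves the arm, as the interface text tells. Its arguments: {"type":"object","properties":{"series":{"type":"string"},"newtons":{"type":"number"}},"required":["series"]}

```bash
mkdir -p pics; ls
python3 - <<'E'
from station import *
import cv2,numpy as np
np.set_printoptions(precision=4,suppress=True)
o=get_obs();print(o)
for n in("scene","top","wrist"):
    im=camera(n);cv2.imwrite(f"pics/{n}0.png",im[:,:,::-1]);i=camera_info(n);print(n,{k:np.array(v).tolist() if 0 else np.array(v) for k,v in i.items()})
E
```

```text
pics
{'time_s': 0.0, 'qpos': array([ 1.2824,  0.3005,  1.5216, -0.    ,  1.3207, -0.0666]), 'joint_vel': array([ 0.    ,  0.0012, -0.001 , -0.0007, -0.001 , -0.0001]), 'tau': array([  0.0002, -53.1804, -35.2747,   0.0708,   0.0244,  -0.    ]), 'ee_pos': array([0.1209, 0.5363, 0.2049]), 'eef_rot': array([-1.5707,  0.0012,  1.349 ]), 'force': array([ 1.1611, -0.291 , -0.0592]), 'moment': array([ 0.0023, -0.0066,  0.0293]), 'grip_width': 0.0939581961243248}
scene {'K': array([[482.8033,   0.    , 314.874 ],
       [  0.    , 482.8033, 195.5599],
       [  0.    ,   0.    ,   1.    ]]), 'R': array([[ 0.9393, -0.3431,  0.005 ],
       [-0.2946, -0.8139, -0.5007],
       [ 0.1758,  0.4688, -0.8656]]), 't': array([-0.4511,  0.2517,  1.2285])}
top {'K': array([[450.7105,   0.    , 314.1105],
       [  0.    , 450.7105, 200.3534],
       [  0.    ,   0.    ,   1.    ]]), 'R': array([[-0.0235, -0.9997, -0.0042],
       [-0.9922,  0.0238, -0.1222],
       [ 0.1223,  0.0013, -0.9925]]), 't': array([0.0914, 0.5126, 1.3549])}
wrist {'K': array([[302.7802,   0.    , 317.9553],
       [  0.    , 302.7802, 201.2108],
       [  0.    ,   0.    ,   1.    ]]), 'mount': array([[ 1.    , -0.0001, -0.0015,  0.0005],
       [ 0.0014, -0.2583,  0.9661, -0.1795],
       [-0.0005, -0.9661, -0.2583,  0.075 ],
       [ 0.    ,  0.    ,  0.    ,  1.    ]])}
```

View pics/top0.png

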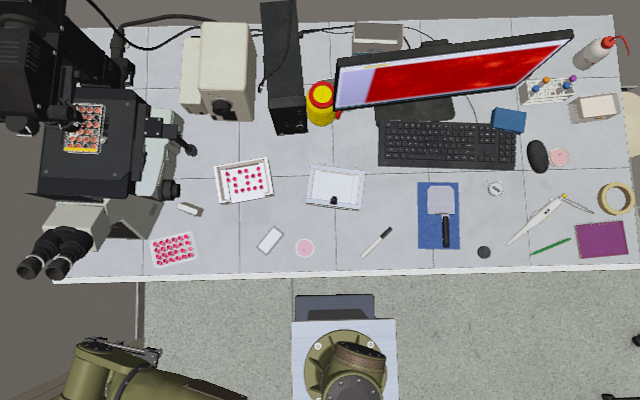

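View pics/scene0.png

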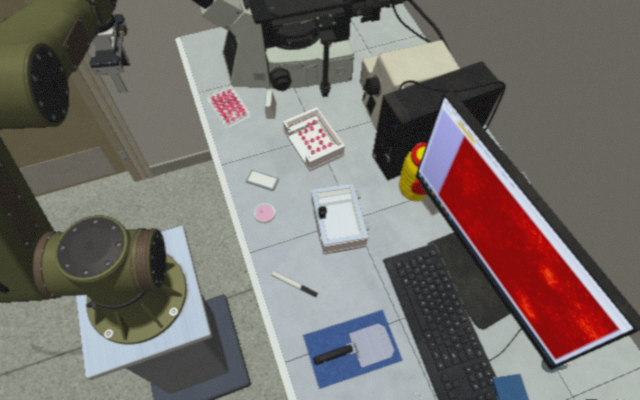

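```bash
cat > h.py <<'E'
from station import *
import cv2,numpy as np
from scipy.spatial.transform import Rotation as Ro
np.set_printoptions(precision=4,suppress=True)
def cam(n,o=None):
    i=camera_info(n);K=np.array(i["K"])
    if "R" in i: return K,np.array(i["R"]),np.array(i["t"])
    T=np.eye(4);T[:3,:3]=Ro.from_euler("xyz",o["eef_rot"]).as_matrix();T[:3,3]=o["ee_pos"]
    W=np.linalg.inv(T@np.array(i["mount"]));return K,W[:3,:3],W[:3,3]
def ray(c,uv,z):
    K,R,t=c;d=R.T@np.linalg.inv(K)@[uv[0],uv[1],1];C=-R.T@t
    return C+d*(z-C[2])/d[2]
def proj(c,X):
    K,R,t=c;p=K@(R@np.asarray(X,float)+t);return p[:2]/p[2]
def tri(c1,u1,c2,u2):
    A=[];b=[]
    for (K,R,t),u in((c1,u1),(c2,u2)):
        d=R.T@np.linalg.inv(K)@[u[0],u[1],1];d/=np.linalg.norm(d);P=np.eye(3)-np.outer(d,d);A.append(P);b.append(P@(-R.T@t))
    A=np.vstack(A);b=np.hstack(b);x=np.linalg.lstsq(A,b,rcond=None)[0];return x,np.linalg.norm(A@x-b)
E
python3 - <<'E'
from h import *
t=cv2.imread("pics/top0.png");s=cv2.imread("pics/scene0.png")
a=cv2.resize(t[150:265,205:475],None,fx=2.9,fy=2.9,interpolation=cv2.INTER_CUBIC)
b=cv2.resize(s[100:260,270:400],None,fx=1.6,fy=1.6,interpolation=cv2.INTER_CUBIC)
cv2.imwrite("pics/c1.png",a)
# mat
for n,im in(("top",t),("scene",s)):
    hsv=cv2.cvtColor(im,cv2.COLOR_BGR2HSV);m=cv2.inRange(hsv,(100,120,60),(120,255,255))
    cs=cv2.findContours(m,0,2)[0];c=cam(n)
    for q in cs:
        if cv2.contourArea(q)>300:
            r=cv2.minAreaRect(q);print(n,r)
            P=np.array([ray(c,p,.003) for p in cv2.boxPoints(r)]);print(P[:,:2],P.mean(0),np.linalg.norm(P-np.roll(P,1,0),axis=1))
    m=cv2.inRange(hsv,(165,90,90),(179,255,255))|cv2.inRange(hsv,(0,120,90),(4,255,255))
    nn,l,st,ce=cv2.connectedComponentsWithStats(m)
    if n=="top":
        k=[i for i in range(1,nn) if 225<ce[i][0]<265 and 160<ce[i][1]<200]
    else: k=[i for i in range(1,nn) if 290<ce[i][0]<340 and 115<ce[i][1]<155]
    pts=np.argwhere(np.isin(l,k))[:,::-1].astype(np.float32)
    r=cv2.minAreaRect(pts);P=np.array([ray(c,p,.044) for p in cv2.boxPoints(r)]);print("wells",P,P.mean(0),np.linalg.norm(P-np.roll(P,1,0),axis=1))
E
```

```text
top ((438.0, 215.5), (65.0, 40.0), 90.0)
[[ 0.5654 -0.2495]
 [ 0.5623 -0.3754]
 [ 0.3589 -0.3626]
 [ 0.3618 -0.239 ]] [ 0.4621 -0.3066  0.003 ] [0.2039 0.1259 0.2039 0.1237]
top ((507.640869140625, 120.28289794921875), (33.91341781616211, 22.22382354736328), 9.782407760620117)
[[ 0.7366 -0.4855]
 [ 0.8087 -0.5028]
 [ 0.7869 -0.6085]
 [ 0.7151 -0.5906]] [ 0.7618 -0.5469  0.003 ] [0.1073 0.0741 0.1079 0.0739]
wells [[0.6074 0.3494 0.044 ]
 [0.6217 0.2462 0.044 ]
 [0.5552 0.2364 0.044 ]
 [0.5411 0.339  0.044 ]] [0.5813 0.2928 0.044 ] [0.0672 0.1042 0.0673 0.1036]
scene ((509.25390625, 388.53076171875), (24.930980682373047, 31.380788803100586), 82.87498474121094)
[[ 0.7438 -0.4863]
 [ 0.8171 -0.5037]
 [ 0.7943 -0.5528]
 [ 0.7228 -0.5356]] [ 0.7695 -0.5196  0.003 ] [0.0536 0.0753 0.0541 0.0735]
scene ((351.6500244140625, 347.95001220703125), (54.07494354248047, 85.3814926147461), 71.56504821777344)
[[ 0.3599 -0.2424]
 [ 0.5728 -0.2487]
 [ 0.5601 -0.3761]
 [ 0.3582 -0.3667]] [ 0.4627 -0.3085  0.003 ] [0.1243 0.213  0.1281 0.2022]
wells [[0.54   0.3227 0.044 ]
 [0.6046 0.3486 0.044 ]
 [0.621  0.2432 0.044 ]
 [0.5581 0.2199 0.044 ]] [0.5809 0.2836 0.044 ] [0.1045 0.0696 0.1066 0.0671]
```

View pics/c1.png

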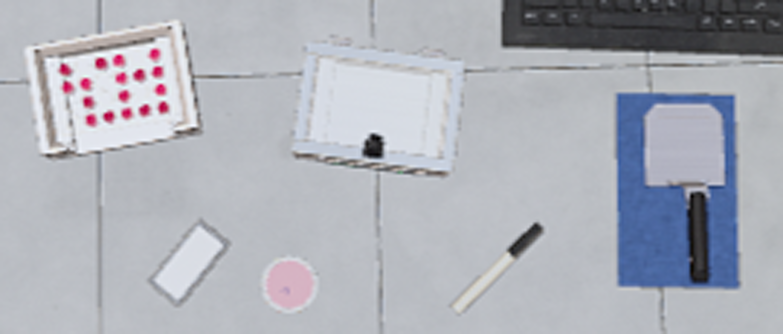

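Run:
```python
from h import *
t=cv2.imread("pics/top0.png");s=cv2.imread("pics/scene0.png")
ct,cs=cam("top"),cam("scene")
C=np.array([[308,40],[463,60],[447,175],[292,155]])/2.9+[205,150]
P=np.array([ray(ct,p,.064) for p in C]);print(P,P.mean(0),np.linalg.norm(P-np.roll(P,1,0),axis=1))
def blob(im,x0,x1,y0,y1):
    g=cv2.cvtColor(im,cv2.COLOR_BGR2GRAY);m=np.zeros_like(g);m[y0:y1,x0:x1]=(g[y0:y1,x0:x1]<70)*255
    n,l,st,ce=cv2.connectedComponentsWithStats(m);k=1+np.argmax(st[1:,4]);print(st[k],ce[k]);return st[k],ce[k]
a,ca=blob(t,320,346,190,208);b,cb=blob(s,312,332,200,222)
print("tab",tri(ct,ca,cs,cb))
g,cg=blob(t,430,460,205,255);h,ch=blob(s,305,365,335,370)
print("grip",tri(ct,cg,cs,ch))
# blade in top: lightish inside mat
hsv=cv2.cvtColor(t,cv2.COLOR_BGR2HSV);m=np.zeros(t.shape[:2],np.uint8);m[180:219,422:456]=((hsv[...,1]<70)*255)[180:219,422:456]
n,l,st,ce=cv2.connectedComponentsWithStats(m);k=1+np.argmax(st[1:,4]);r=cv2.minAreaRect(np.argwhere(l==k)[:,::-1].astype(np.float32));print(r)
P=np.array([ray(ct,p,.006) for p in cv2.boxPoints(r)]);print(P,P.mean(0))
# black grip rect
gm=np.zeros(t.shape[:2],np.uint8);gr=cv2.cvtColor(t,cv2.COLOR_BGR2GRAY);gm[205:255,430:460]=((gr<60)*255)[205:255,430:460]
r=cv2.minAreaRect(np.argwhere(gm>0)[:,::-1].astype(np.float32));P=np.array([ray(ct,p,.045) for p in cv2.boxPoints(r)]);print("grip",P,P.mean(0))
```

```text
[[ 0.6226  0.0853  0.064 ]
 [ 0.5974 -0.076   0.064 ]
 [ 0.4772 -0.055   0.064 ]
 [ 0.5019  0.1046  0.064 ]] [0.5498 0.0147 0.064 ] [0.1222 0.1632 0.122  0.1615]
[330 196   7   8  38] [333.4737 200.3421]
[319 207   7  11  63] [321.9048 211.8571]
tab (array([0.507 , 0.0218, 0.0841]), np.float64(0.0002999157465029376))
[442 216   8  32 204] [445.2941 231.9069]
[313 346  39  19 361] [331.8144 354.5762]
grip (array([ 0.4072, -0.3152,  0.0412]), np.float64(0.000804945303190684))
((440.5, 202.0), (32.0, 27.0), 90.0)
[[ 0.5547 -0.2765  0.006 ]
 [ 0.5526 -0.3613  0.006 ]
 [ 0.4519 -0.3551  0.006 ]
 [ 0.4539 -0.2711  0.006 ]] [ 0.5033 -0.316   0.006 ]
grip [[ 0.4527 -0.3049  0.045 ]
 [ 0.4531 -0.3247  0.045 ]
 [ 0.3622 -0.3234  0.045 ]
 [ 0.3618 -0.3037  0.045 ]] [ 0.4075 -0.3142  0.045 ]
```

send_rows(
  series="-0.2 -0.2 0 -4 -0.6 -6 1;0 -0.3 0 -8 -1.2 -12 1;0 -0.4 0 -12 -2 -17 1;0 -0.5 0 -15 -2.5 -22 1;0 -0.6 0 -18 -3 -26 1;0 -0.7 0 -21 -3.5 -30 1;0 -0.77 0 -24 -4 -34 1;0 -0.77 0 -27 -4.5 -38 1;0 -0.77 0 -29.5 -4.5 -42 1;0 -0.77 0 -32 -4.5 -46 1",
)

```text
time_s: 0.98
ee_pos: [0.4011, 0.2278, 0.2429]
eef_rot: [-1.571, -0.0, 1.416]
force: [0.8, 1.7, 0.2]
grip_width: 0.0943
```

send_rows(
  series="0 0 0 0 0 0 1;0 0 0 0 0 0 1;0 0 0 0 0 0 1;0 0 0 0 0 0 1;0 0 0 0 0 0 1;0 0 0 0 0 0 1;0 0 0 0 0 0 1;0 0 0 0 0 0 1;0 0 0 0 0 0 1;0 0 0 0 0 0 1",
)

```text
time_s: 1.82
ee_pos: [0.4002, 0.2297, 0.2424]
eef_rot: [-1.571, 0.0, 1.416]
force: [0.1, -0.6, -0.0]
grip_width: 0.0941
```

Run:
```python
from h import *
import json
o=get_obs();im=camera("wrist");cv2.imwrite("pics/w1.png",im[:,:,::-1]);json.dump({k:np.array(o[k]).tolist() for k in("ee_pos","eef_rot")},open("w1.json","w"))
print(o["time_s"],o["ee_pos"],o["eef_rot"],o["qpos"],o["force"])
```

```text
1.8167 [0.4002 0.2297 0.2424] [-1.5708  0.      1.4164] [ 0.4417  0.0712  1.7048 -0.      1.3655 -0.9747] [ 0.0708 -0.57   -0.0482]
```

View pics/w1.png

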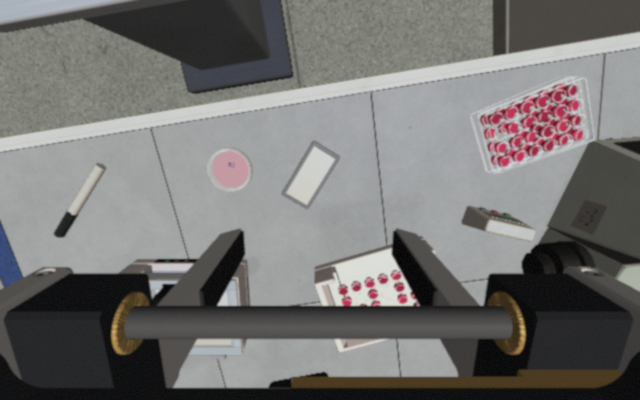

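send_rows(
  series="0 0 0 -3 1 -2 1;0 0 0 -6 2 -4 1;0 0 0 -9 4 -6 1;0 0 0 -12 6 -8 1;0 0 0 -15 8 -10 1;0 0 0 -17 9 -12 1;0 0 0 -18.9 10 -13.6 1;0 0 0 -18.9 10 -13.6 1;0 0 0 -18.9 10 -13.6 1;0 0 0 -18.9 10 -13.6 1",
)

```text
time_s: 2.7
ee_pos: [0.5054, 0.0223, 0.1427]
eef_rot: [-1.571, -0.0, 1.416]
force: [-0.3, 0.2, 0.4]
grip_width: 0.0939
```

send_rows(
  series="0 0 0 0 2 0 0.6;0 0 0 0 4 0 0.2;0 0 0 0 5.5 0 0;0 0 0 0 6.5 0 0;0 0 0 0 6.7 0 -0.2;0 0 0 0 6.7 0 -0.4;0 0 0 0 6.7 0 -0.4;0 0 0 0 6.7 0 -0.4;0 0 0 0 6.7 0 -0.4;0 0 0 0 6.7 0 -0.4",
)

```text
time_s: 3.53
ee_pos: [0.5057, 0.0219, 0.076]
eef_rot: [-1.572, -0.0, 1.416]
force: [-0.2, -0.6, 0.5]
grip_width: 0.031
```

Run:
```python
from h import *
o=get_obs();print(o["time_s"],o["ee_pos"],o["eef_rot"],o["qpos"],o["force"],o["grip_width"])
a=camera("top")[140:260,270:400];b=camera("wrist")
a=cv2.resize(a,(433,400));cv2.imwrite("pics/v2.png",np.hstack([a,b[:,140:500]])[:,:,::-1])
```

```text
3.5333 [0.5057 0.0219 0.076 ] [-1.5717 -0.0001  1.4162] [-0.029   0.3545  1.7764  0.      1.0098 -1.4452] [-0.2242 -0.553   0.4986] 0.030995693019047022
```

View pics/v2.png

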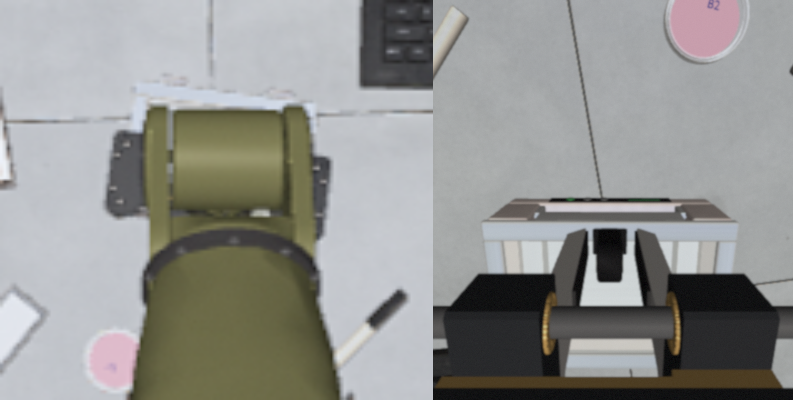

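send_rows(
  series="0 0 0 0 0 0 -1;0 0 0 0 0 0 -1;0 0 0 0 0 0 -1;0 0 0 0 0 0 -1;0 0 0 0 0 0 -1;0 0 0 0 0 0 -1;0 0 0 0 0 0 -1;0 0 0 0 0 0 -1;0 0 0 0 0 0 -1;0 0 0 0 0 0 -1",
  newtons=25,
)

```text
time_s: 4.47
ee_pos: [0.5053, 0.0211, 0.0754]
eef_rot: [-1.57, 0.001, 1.416]
force: [-1.8, -8.4, 0.5]
grip_width: 0.0142
```

Run:
```python
from h import *
f=lambda a:np.array([-(11*np.cos(0)-11*np.cos(a)+3.1*np.sin(a)),-(11*np.sin(a)-3.1*(1-np.cos(a)))])
for a,b in((0,.8),(.8,1.66)):
    for k in range(1,11):
        print(np.round(f(a+(b-a)*k/10)-f(a),2))
```

```text
[-0.28 -0.87]
[-0.63 -1.71]
[-1.05 -2.53]
[-1.53 -3.3 ]
[-2.08 -4.04]
[-2.67 -4.73]
[-3.33 -5.37]
[-4.03 -5.96]
[-4.77 -6.48]
[-5.56 -6.95]
[-0.88 -0.43]
[-1.8  -0.78]
[-2.74 -1.06]
[-3.71 -1.25]
[-4.69 -1.35]
[-5.67 -1.38]
[-6.65 -1.31]
[-7.62 -1.17]
[-8.58 -0.94]
[-9.51 -0.63]
```

send_rows(
  series="0 0 0 -0.1 -0.87 -0.28 -1;0 0 0 -0.1 -1.71 -0.63 -1;0 0 0 -0.1 -2.53 -1.05 -1;0 0 0 -0.1 -3.3 -1.53 -1;0 0 0 -0.1 -4.04 -2.08 -1;0 0 0 -0.1 -4.73 -2.67 -1;0 0 0 -0.1 -5.37 -3.33 -1;0 0 0 -0.1 -5.96 -4.03 -1;0 0 0 -0.1 -6.48 -4.77 -1;0 0 0 -0.1 -6.95 -5.56 -1",
)

```text
time_s: 5.3
ee_pos: [0.5607, 0.0122, 0.1454]
eef_rot: [-1.57, 0.0, 1.416]
force: [-0.8, -0.4, -7.6]
grip_width: 0.0135
```

send_rows(
  series="0 0 0 0 -0.43 -0.88 -1;0 0 0 0 -0.78 -1.8 -1;0 0 0 0 -1.06 -2.74 -1;0 0 0 0 -1.25 -3.71 -1;0 0 0 0 -1.35 -4.69 -1;0 0 0 0 -1.38 -5.67 -1;0 0 0 0 -1.31 -6.65 -1;0 0 0 0 -1.17 -7.62 -1;0 0 0 0 -0.94 -8.58 -1;0 0 0 0 -0.63 -9.51 -1",
)

```text
time_s: 6.13
ee_pos: [0.6555, -0.0028, 0.1528]
eef_rot: [-1.573, 0.0, 1.416]
force: [-1.8, -2.1, 5.7]
grip_width: 0.0137
```

Run:
```python
from h import *
o=get_obs();print(o["time_s"],o["ee_pos"],o["eef_rot"],o["qpos"],o["force"],o["grip_width"])
a=camera("scene")[80:300,230:430];b=camera("wrist")
a=cv2.resize(a,(364,400));cv2.imwrite("pics/v3.png",np.hstack([a,b[:,110:530]])[:,:,::-1])
```

```text
6.1333 [ 0.6555 -0.0028  0.1528] [-1.5729  0.0004  1.4161] [-0.0598  0.5773  1.2502 -0.0006  1.312  -1.4758] [-1.7926 -2.1146  5.6518] 0.013660944060283814
```

View pics/v3.png

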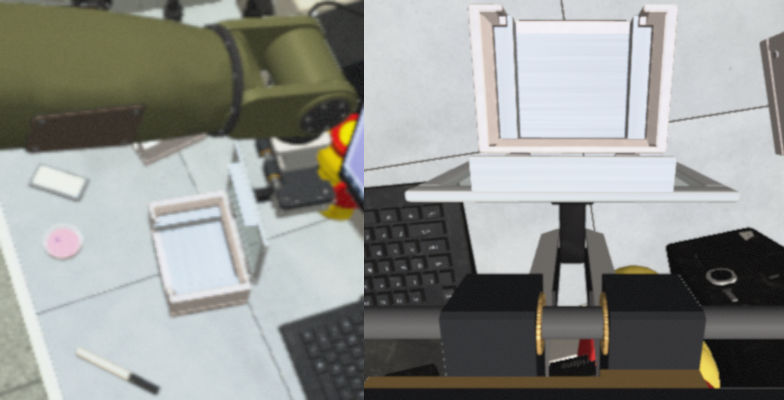

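Run:
```python
from h import *
o=get_obs();c=cam("wrist",o)
px=[(469,6),(677,5),(666,151),(478,153)]
P=np.array([ray(c,(u-364+110,v),.06) for u,v in px]);print(P,P.mean(0),np.linalg.norm(P-np.roll(P,1,0),axis=1))
for (u,v) in((515,20),(516,137),(632,20),(628,137)): print(ray(c,(u-254,v),.04))
R=Ro.from_euler("xyz",o["eef_rot"]).as_matrix();g=o["ee_pos"]-.019*R[:,1];print("grasp",g)
for yaw in(-.155,): 
    x=np.array([np.cos(yaw),np.sin(yaw)]);print("warmer from tab", g[:2]-x*(.063-.11*np.cos(1.66)+.031*np.sin(1.66)))
im=cv2.imread("pics/v3.png")[:,364:];g=cv2.cvtColor(im,6);e=cv2.Canny(g,60,150)
for l in cv2.HoughLinesP(e[:200,80:330],1,np.pi/360,35,minLineLength=50,maxLineGap=6)[:,0]:
    p=l.reshape(2,2)+[80,0];print(p.tolist(),[ray(c,q+[110,0],.06)[:2] for q in p])
```

```text
[[ 0.4834 -0.0583  0.06  ]
 [ 0.5083  0.1044  0.06  ]
 [ 0.6215  0.0873  0.06  ]
 [ 0.5973 -0.0785  0.06  ]] [0.5526 0.0137 0.06  ] [0.1157 0.1646 0.1145 0.1675]
[ 0.4926 -0.0268  0.04  ]
[ 0.5894 -0.0459  0.04  ]
[0.5082 0.0725 0.04  ]
[0.6057 0.0586 0.04  ]
grasp [ 0.6561 -0.0029  0.1715]
warmer from tab [0.5537 0.0131]
[[125, 146], [292, 146]] [array([ 0.5928, -0.0674]), array([0.6157, 0.0789])]
[[169, 157], [248, 157]] [array([ 0.6084, -0.0307]), array([0.6193, 0.0392])]
[[135, 20], [282, 18]] [array([ 0.4967, -0.037 ]), array([0.5136, 0.0794])]
[[291, 157], [301, 12]] [array([0.6253, 0.0772]), array([0.5117, 0.0947])]
[[130, 152], [237, 152]] [array([ 0.5986, -0.0642]), array([0.6134, 0.03  ])]
[[157, 139], [229, 139]] [array([ 0.5912, -0.0381]), array([0.601 , 0.0246])]
[[132, 65], [136, 138]] [array([ 0.5289, -0.0467]), array([ 0.5875, -0.0562])]
[[120, 72], [124, 141]] [array([ 0.5326, -0.0578]), array([ 0.5884, -0.0673])]
[[135, 22], [281, 20]] [array([ 0.4981, -0.0373]), array([0.5149, 0.0784])]
[[260, 139], [265, 24]] [array([0.6053, 0.0515]), array([0.5157, 0.0655])]
[[104, 6], [112, 117]] [array([ 0.4833, -0.0591]), array([ 0.5669, -0.0729])]
[[280, 137], [287, 24]] [array([0.6063, 0.0691]), array([0.5185, 0.0829])]
[[302, 140], [313, 6]] [array([0.6118, 0.088 ]), array([0.509 , 0.1044])]
[[151, 22], [156, 138]] [array([ 0.5001, -0.0246]), array([ 0.5902, -0.0388])]
[[148, 17], [153, 137]] [array([ 0.4963, -0.0263]), array([ 0.589 , -0.0413])]
[[129, 48], [133, 129]] [array([ 0.516 , -0.0463]), array([ 0.5796, -0.0572])]
[[263, 137], [266, 77]] [array([0.6039, 0.0543]), array([0.5554, 0.0621])]
[[160, 137], [238, 137]] [array([ 0.5899, -0.0352]), array([0.6005, 0.0326])]
```

send_rows(
  series="0 0 0 0 0 0 -0.3;0 0 0 0 0 0 0;0 0 0 0 0 0 0;0 0 0 0 0 0 0;0 0 0 0 -1 0 0;0 0 0 0 -3 0 0.3;0 0 0 0 -5 0 0.5;0 0 0 0 -8 0 0.7;0 0 0 0 -10 0 1;0 0 0 0 -10 0 1",
)

```text
time_s: 7.07
ee_pos: [0.6553, -0.0022, 0.2573]
eef_rot: [-1.579, -0.001, 1.416]
force: [0.3, -0.5, 0.4]
grip_width: 0.0769
```

send_rows(
  series="0 -0.4 0 3 0 0.5 1;0 -0.8 0 6.5 0 1.5 1;0 -1.2 0 10 0 2.5 1;0 -1.6 0 14 0 3.5 1;0 -2 0 18 0 5 1;0 -2.5 0 22 0 6 1;0 -3 0 26 0 7 1;0 -3.36 0 28.4 0 8 1;0 -3.36 0 28.4 0 8 1;0 -3.36 0 28.4 0 8 1",
)

```text
time_s: 7.9
ee_pos: [0.6183, 0.2918, 0.2509]
eef_rot: [-1.57, 0.0, 1.711]
force: [0.5, -0.6, 0.3]
grip_width: 0.0942
```

Run:
```python
from h import *
import json
o=get_obs();b=camera("wrist");t=camera("top")
print(o["time_s"],o["ee_pos"],o["eef_rot"],o["qpos"],o["force"])
json.dump({k:np.array(o[k]).tolist() for k in("ee_pos","eef_rot")},open("w4.json","w"))
cv2.imwrite("pics/w4.png",b[:,:,::-1]);cv2.imwrite("pics/t4.png",t[:,:,::-1])
a=cv2.resize(b[40:240,160:460],None,fx=2,fy=2,interpolation=cv2.INTER_CUBIC)
a2=cv2.resize(t[150:220,295:375],(228,200))
a=np.hstack([a,np.vstack([a2,np.zeros_like(a2)])[:, :200]]);cv2.imwrite("pics/v4.png",a[:,:,::-1])
```

```text
7.9 [0.6183 0.2918 0.2509] [-1.5702  0.0002  1.7115] [ 0.3875  0.5916  1.0036 -0.0001  1.5472 -1.324 ] [ 0.4756 -0.5685  0.3   ]
```

View pics/v4.png

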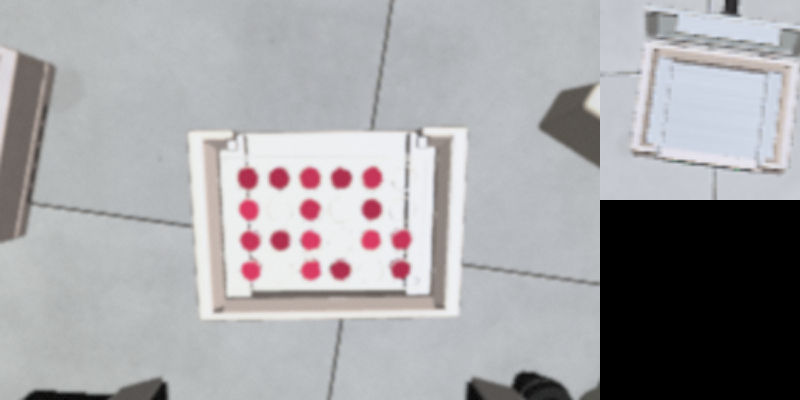

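Run:
```python
from h import *
import json
o={k:np.array(v) for k,v in json.load(open("w4.json")).items()};c=cam("wrist",o)
f=lambda u,v,z:ray(c,(u/2+160,v/2+40),z)
P=np.array([f(u,v,.054) for u,v in((189,131),(467,129),(458,315),(201,318))]);print("stand",P,P.mean(0),np.linalg.norm(P-np.roll(P,1,0),axis=1))
y=(P[1]-P[0])+(P[2]-P[3]);print("yaw",np.arctan2(-y[0],y[1]))
P=np.array([f(u,v,.046) for u,v in((219,150),(434,150),(432,292),(226,294))]);print("plate outline?",P,P.mean(0),np.linalg.norm(P-np.roll(P,1,0),axis=1))
hsv=cv2.cvtColor(cv2.imread("pics/w4.png"),cv2.COLOR_BGR2HSV);m=np.zeros(hsv.shape[:2],np.uint8);m[110:200,260:380]=(((hsv[...,0]>165)&(hsv[...,1]>90))*255)[110:200,260:380]
n,l,st,ce=cv2.connectedComponentsWithStats(m);k=st[:,4]>25
q=np.array([f((u-160)*2,(v-40)*2,.046)[:2] for u,v in ce[1:][k[1:]]])
pl=np.load if 0 else None
# fit grid: axes yaw
yaw=np.arctan2(-y[0],y[1])
for z in(0,):
    r=q@np.array([[np.cos(yaw),-np.sin(yaw)],[np.sin(yaw),np.cos(yaw)]]);i=np.round((r-r.min(0))/.0163);print(len(q),np.sort(r[:,0])*1e3,np.sort(r[:,1])*1e3)
    A=np.c_[i-[1.5,2.5],np.ones(len(i))];print(i.max(0));S=np.linalg.lstsq(A,q,rcond=None);print("grid centre",S[0],"plate yaw",np.arctan2(-S[0][1][0],S[0][1][1]))
```

```text
stand [[0.5377 0.2042 0.054 ]
 [0.5135 0.3674 0.054 ]
 [0.6259 0.3847 0.054 ]
 [0.651  0.2218 0.054 ]] [0.582  0.2945 0.054 ] [0.1147 0.1649 0.1137 0.1649]
yaw 0.14981002988660264
plate outline? [[0.546  0.2217 0.046 ]
 [0.5277 0.3517 0.046 ]
 [0.6149 0.3672 0.046 ]
 [0.6349 0.2351 0.046 ]] [0.5809 0.2939 0.046 ] [0.0899 0.1313 0.0886 0.1336]
17 [589.4125 589.5709 589.7922 589.8623 590.07   608.5869 608.9528 609.095
 628.024  628.0432 628.0461 628.1973 628.2211 647.1927 647.3854 647.3862
 647.5231] [153.9857 154.0397 154.0682 154.1901 173.218  173.2788 192.3833 192.4194
 192.5405 192.6132 211.4542 211.9016 230.7385 230.8904 231.0358 250.0056
 250.0863]
[4. 6.]
grid centre [[ 0.0143  0.0023]
 [-0.0022  0.015 ]
 [ 0.579   0.2843]] plate yaw 0.14432311377393953
```

send_rows(
  series="0 0.2 0 -3 0 1 1;0 0.3 0 -7 0 2 1;0 0.4 0 -11 0 3.5 1;0 0.5 0 -15 0 5 1;0 0.7 0 -19 0 6 1;0 0.9 0 -23 0 7 1;0 1.1 0 -27 0 8.5 1;0 1.3 0 -31 0 9.5 1;0 1.5 0 -35 0 11 1;0 1.79 0 -39 0 12 1",
)

```text
time_s: 8.83
ee_pos: [0.5527, -0.113, 0.2518]
eef_rot: [-1.571, 0.0, 1.55]
force: [0.8, -0.2, -1.4]
grip_width: 0.094
```

```bash
cat >> h.py <<'E'
def delta(p,yaw,o=None):
    "tool-frame shift (cm) and turn (5 deg) from the measured pose to TCP p with tool down at yaw"
    o=o or get_obs();R=Ro.from_euler("xyz",o["eef_rot"]);T=Ro.from_euler("xyz",[-np.pi/2,0,yaw])
    print("t",o["time_s"],"at",o["ee_pos"],o["eef_rot"],"F",o["force"],"w",o["grip_width"])
    print("turn",(R.inv()*T).as_rotvec()*180/np.pi/5,"shift",R.inv().apply(np.array(p)-o["ee_pos"])*100)
E
python3 -c "
from h import *
delta([.55,-.31,.25],1.555)"
```

```text
t 8.8333 at [ 0.5527 -0.113   0.2518] [-1.5714  0.0003  1.5501] F [ 0.8322 -0.1613 -1.3779] w 0.09395921412058138
turn [ 0.0071 -0.0562 -0.0029] shift [-19.7043   0.1828  -0.1354]
```

send_rows(
  series="0 0 0 -3 0 0 1;0 0 0 -7 0 0 1;0 0 0 -11 0 0 1;0 0 0 -15 0 0 1;0 0 0 -18 0 0 1;0 0 0 -19.5 0 0 1;0 0 0 -19.5 0 0 1;0 0 0 -19.5 0 0 1;0 0 0 -19.5 0 0 1;0 0 0 -19.5 0 0 1",
)

```text
time_s: 9.67
ee_pos: [0.551, -0.3035, 0.2517]
eef_rot: [-1.571, 0.0, 1.554]
force: [-0.4, -1.3, -0.3]
grip_width: 0.094
```

Run:
```python
from h import *
o=get_obs();b=camera("wrist")[:,:,::-1].copy();c=cam("wrist",o);cv2.imwrite("pics/w5.png",b)
print(o["time_s"],o["ee_pos"],o["eef_rot"],o["qpos"])
g=cv2.cvtColor(b,6);hsv=cv2.cvtColor(b,cv2.COLOR_BGR2HSV)
a=cv2.resize(b[0:230,180:460],None,fx=2.5,fy=2.5,interpolation=cv2.INTER_CUBIC);cv2.imwrite("pics/v5.png",a)
```

```text
9.6667 [ 0.551  -0.3035  0.2517] [-1.5712  0.0001  1.5544] [-0.5617  0.4533  1.206   0.0001  1.482  -2.1161]
```

View pics/v5.png

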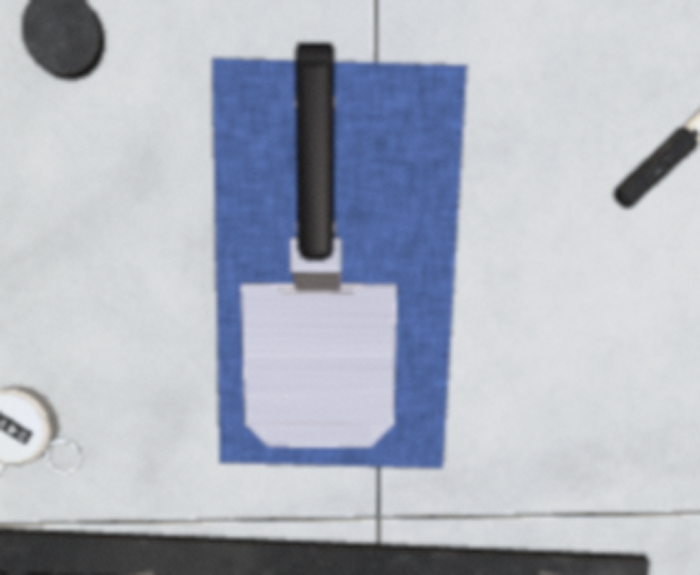

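Run:
```python
from h import *
o=get_obs();c=cam("wrist",o)
f=lambda u,v,z:ray(c,(u/2.5+180,v/2.5),z)[:2]
for n,u,v,z in(("bl",240,284,.006),("br",397,284,.006),("ml",244,420,.006),("mr",395,420,.006),("f1",270,447,.006),("f2",372,446,.006),("g0",315,45,.055),("g1l",299,240,.055),("g1r",332,240,.055),("g0l",298,70,.055),("g0r",333,70,.055),("g1",316,255,.05),("m",213,58,.003),("m",467,66,.003),("m",443,467,.003),("m",220,463,.003)): print(n,f(u,v,z))
```

```text
bl [ 0.4665 -0.3589]
br [ 0.468  -0.2742]
ml [ 0.5403 -0.3605]
mr [ 0.5417 -0.2752]
f1 [ 0.5561 -0.3465]
f2 [ 0.5564 -0.2883]
g0 [ 0.3666 -0.3138]
g1l [ 0.4482 -0.3235]
g1r [ 0.4485 -0.308 ]
g0l [ 0.3764 -0.3216]
g0r [ 0.3767 -0.306 ]
g1 [ 0.4548 -0.3159]
m [ 0.3564 -0.3672]
m [ 0.3623 -0.2386]
m [ 0.57   -0.2473]
m [ 0.5655 -0.3761]
```

send_rows(
  series="0 0.06 0 -0.5 2 2 1;0 0.06 0 -1 5 4 1;0 0.06 0 -1.4 8 6 1;0 0.06 0 -1.4 11 8 1;0 0.06 0 -1.4 13 10 1;0 0.06 0 -1.4 15 11.4 1;0 0.06 0 -1.4 16 11.4 1;0 0.06 0 -1.4 18 11.4 1;0 0.06 0 -1.4 20 11.4 1;0 0.06 0 -1.4 20.5 11.4 1",
)

```text
time_s: 10.55
ee_pos: [0.4367, -0.3156, 0.0443]
eef_rot: [-1.569, -0.002, 1.549]
force: [-0.5, -0.6, -0.1]
grip_width: 0.0941
```

```bash
python3 -c "
from h import *
delta([.437,-.3155,.025],1.549)"
```

```text
t 10.55 at [ 0.4367 -0.3156  0.0443] [-1.5689 -0.0016  1.5489] F [-0.4996 -0.6498 -0.1309] w 0.09406659469027416
turn [-0.0215 -0.0016  0.0186] shift [ 0.0095  1.9281 -0.0356]
```

Down, then close.

send_rows(
  series="0 0 0 0 0.7 0 0.6;0 0 0 0 1.3 0 0.2;0 0 0 0 1.8 0 -0.1;0 0 0 0 1.92 0 -0.3;0 0 0 0 1.92 0 -0.5;0 0 0 0 1.92 0 -0.6;0 0 0 0 1.92 0 -0.7;0 0 0 0 1.92 0 -0.8;0 0 0 0 1.92 0 -1;0 0 0 0 1.92 0 -1",
  newtons=50,
)

```text
time_s: 11.38
ee_pos: [0.4366, -0.3168, 0.0272]
eef_rot: [-1.571, 0.0, 1.548]
force: [0.8, -0.7, -0.2]
grip_width: 0.0306
```

send_rows(
  series="0 0 0 0 0 0 -1;0 0 0 0 0 0 -1;0 0 0 0 0 0 -1;0 0 0 0 0 0 -1;0 0 0 0 0 0 -1;0 0 0 0 -0.5 0 -1;0 0 0 0 -1.5 0 -1;0 0 0 0 -3 0 -1;0 0 0 0 -4 0 -1;0 0 0 0 -5 0 -1",
)

```text
time_s: 12.22
ee_pos: [0.4367, -0.3169, 0.0784]
eef_rot: [-1.571, 0.001, 1.548]
force: [-0.2, 0.9, -2.1]
grip_width: 0.0174
```

Run:
```python
from h import *
delta([.437,-.3155,.25],1.549);b=camera("scene")[:,:,::-1];w=camera("wrist")[:,:,::-1]
b=cv2.resize(b[260:400,280:420],(400,400))
cv2.imwrite("pics/v6.png",np.hstack([b,w[:,120:520]]))
```

```text
t 12.2167 at [ 0.4367 -0.3169  0.0784] [-1.5715  0.0006  1.548 ] F [-0.1643  0.9407 -2.097 ] w 0.01744664479946253
turn [ 0.0078 -0.0119 -0.0069] shift [  0.128  -17.1552  -0.0364]
```

View pics/v6.png

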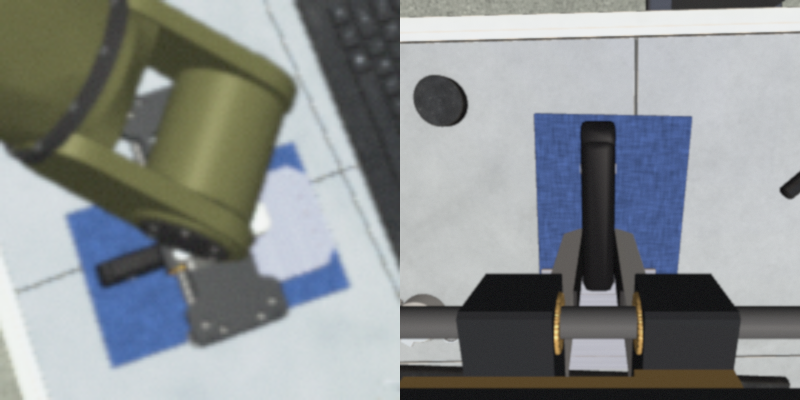

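send_rows(
  series="0 0 0 0 -2 0 -1;0 0 0 0 -5 0 -1;0 0 0 1 -8 0.5 -1;0 0 0 3 -11 1 -1;0 -0.2 0 6 -12 1.5 -1;0 -0.3 0 9 -12 2 -1;0 -0.4 0 12.5 -12 2.5 -1;0 -0.5 0 16 -12 3 -1;0 -0.7 0 19.5 -12 3.5 -1;0 -0.9 0 23 -12 4 -1",
)

```text
time_s: 13.15
ee_pos: [0.4011, -0.0844, 0.1967]
eef_rot: [-1.57, -0.0, 1.627]
force: [1.0, -0.5, -2.1]
grip_width: 0.0176
```

send_rows(
  series="0 -0.1 0 3.5 0 0.3 -1;0 -0.2 0 7 0 0.6 -1;0 -0.3 0 10.5 0 1 -1;0 -0.4 0 14 0 1.3 -1;0 -0.5 0 17.5 0 1.6 -1;0 -0.6 0 21 0 2 -1;0 -0.7 0 24.5 0 2.3 -1;0 -0.8 0 28 0 2.6 -1;0 -1 0 31 0 3 -1;0 -1.06 0 33.5 0 3.1 -1",
)

```text
time_s: 13.98
ee_pos: [0.3511, 0.2488, 0.1967]
eef_rot: [-1.57, -0.0, 1.721]
force: [1.4, -0.4, -1.7]
grip_width: 0.0177
```

```bash
python3 -c "
from h import *
delta([.3784,.262,.0475],1.719)"
```

```text
t 13.9833 at [0.3511 0.2488 0.1967] [-1.5702 -0.      1.7211] F [ 1.3935 -0.424  -1.6751] w 0.017671284943727734
turn [-0.0065  0.0238  0.0003] shift [ 0.8951 14.917  -2.9015]
```

send_rows(
  series="0 0 0 0.3 2 -0.5 -1;0 0 0 0.5 5 -1 -1;0 0 0 0.9 8 -1.5 -1;0 0 0 0.9 10 -1.5 -1;0 0 0 0.9 12 -1.5 -1;0 0 0 0.9 13.5 -1.5 -1;0 0 0 0.9 14.5 -1.5 -1;0 0 0 0.9 14.9 -1.5 -1;0 0 0 0.9 14.9 -1.5 -1;0 0 0 0.9 14.9 -1.5 -1",
)

```text
time_s: 14.82
ee_pos: [0.3661, 0.2581, 0.0486]
eef_rot: [-1.571, -0.0, 1.719]
force: [0.5, 0.0, -2.0]
grip_width: 0.0175
```

Run:
```python
from h import *
delta([.5020,.2806,.0475],1.719);b=camera("scene")[:,:,::-1];w=camera("top")[:,:,::-1]
b=cv2.resize(b[85:225,200:360],(457,400),interpolation=cv2.INTER_CUBIC);w=cv2.resize(w[150:250,200:290],(342,380),interpolation=cv2.INTER_CUBIC)
w=np.vstack([w,np.zeros((20,342,3),np.uint8)])
cv2.imwrite("pics/v7.png",np.hstack([b,w]))
```

```text
t 14.8167 at [0.3661 0.2581 0.0486] [-1.5714 -0.0002  1.719 ] F [ 0.502   0.0116 -1.9616] w 0.01750343039597679
turn [0.0074 0.0002 0.0027] shift [  0.2131   0.1202 -13.7773]
```

View pics/v7.png

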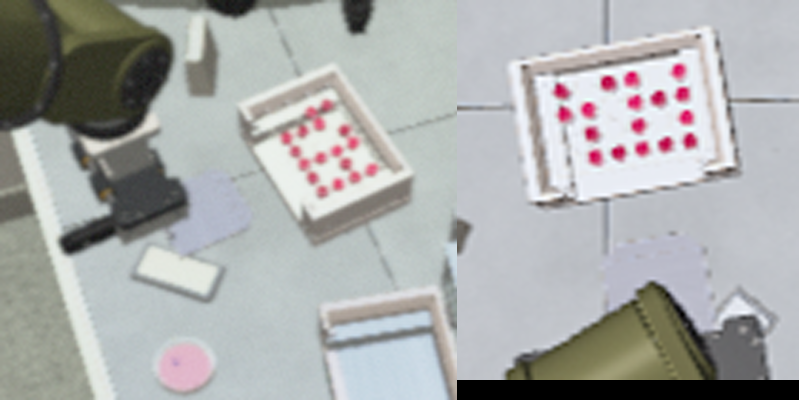

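Run:
```python
from h import *
ct=cam("top");cs=cam("scene");f=lambda u,v,z:ray(ct,((u-457)/3.8+200,v/3.8+150),z)[:2]
e=np.array([np.cos(.148),np.sin(.148)]);n=np.array([-e[1],e[0]]);o=get_obs()["ee_pos"][:2]
r=lambda p:np.array([(p-o)@e,(p-o)@n])*1e3
for u,v in((606,262),(606,290),(712,270),(716,300),(613,243),(700,236)): print("blade",r(f(u,v,.027)))
print("plate",r(np.array([.5814,.2925])))
# wells in top: cols corner red
print("wells", r(f(562,91,.046)), r(f(679,71,.046)), r(f(690,141,.046)), r(f(595,157,.046)))
c=[((613,243),(251,213)),((700,236),(0,0))]
x,e2=tri(ct,((613-457)/3.8+200,243/3.8+150),cs,(220/2.856+200,172/2.856+85));print(x,e2)
```

```text
blade [103.5947  37.5211]
blade [81.1932 40.9331]
blade [ 82.5315 -45.9562]
blade [ 58.0471 -45.3045]
blade [117.8767  29.6088]
blade [111.4435 -40.7361]
plate [217.8958   2.1419]
wells [244.4811  48.7714] [244.4904 -46.9235] [186.4341 -46.7323] [186.6729  30.5618]
[0.4754 0.3054 0.0261] 0.0044457674413677165
```

send_rows(
  series="0 0 0 0.3 0.1 -1 -1;0 0 0 0.3 0.1 -2 -1;0 0 0 0.3 0.1 -3 -1;0 0 0 0.3 0.1 -4 -1;0 0 0 0.3 0.1 -5 -1;0 0 0 0.3 0.1 -6 -1;0 0 0 0.3 0.1 -7 -1;0 0 0 0.3 0.1 -8 -1;0 0 0 0.3 0.1 -9 -1;0 0 0 0.3 0.1 -10 -1",
)

```text
time_s: 15.75
ee_pos: [0.4653, 0.2757, 0.0469]
eef_rot: [-1.571, 0.0, 1.719]
force: [0.1, -0.4, -1.3]
grip_width: 0.0179
```

send_rows(
  series="0 0 0 0 0 -0.5 -1;0 0 0 0 0 -1 -1;0 0 0 0 0 -1.5 -1;0 0 0 0 0 -2 -1;0 0 0 0 0 -2.4 -1;0 0 0 0 0 -2.8 -1;0 0 0 0 0 -3.2 -1;0 0 0 0 0 -3.5 -1;0 0 0 0 0 -3.5 -1;0 0 0 0 0 -3.5 -1",
)

```text
time_s: 16.58
ee_pos: [0.4988, 0.2809, 0.047]
eef_rot: [-1.571, 0.0, 1.719]
force: [0.2, 0.6, -1.5]
grip_width: 0.0178
```

Run:
```python
from h import *
delta([.5020,.2806,.0475],1.719);b=camera("scene")[:,:,::-1];w=camera("wrist")[:,:,::-1]
b=cv2.resize(b[85:225,200:360],(457,400),interpolation=cv2.INTER_CUBIC)
cv2.imwrite("pics/v8.png",np.hstack([b,w[:,150:490]]))
```

```text
t 16.5833 at [0.4988 0.2809 0.047 ] [-1.5706  0.      1.7189] F [ 0.2481  0.616  -1.5184] w 0.017752483648418103
turn [-0.0018 -0.001  -0.0002] shift [-0.0741 -0.0529 -0.3109]
```

View pics/v8.png

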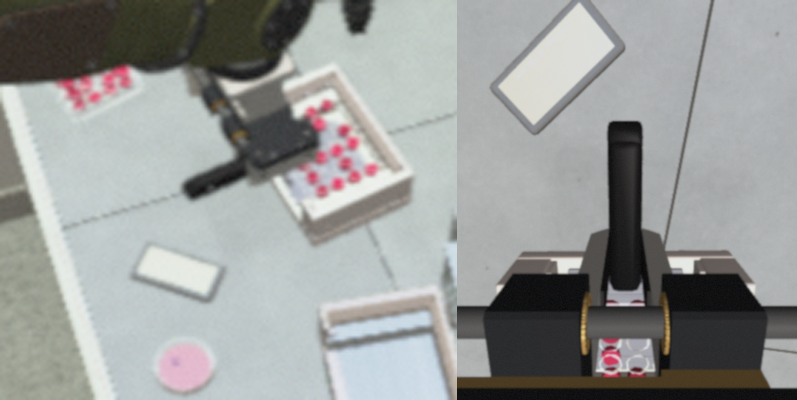

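send_rows(
  series="0 0 0 0 0 -0.1 -1;0 0 0 0 0 -0.2 -1;0 0 0 0 0 -0.3 -1;0 0 0 0 -0.2 -0.3 -1;0 0 0 0 -0.4 -0.3 -1;0 0 0 0 -0.6 -0.3 -1;0 0 0 0 -0.8 -0.3 -1;0 0 0 0 -1.0 -0.3 -1;0 0 0 0 -1.2 -0.3 -1;0 0 0 0 -1.4 -0.3 -1",
)

```text
time_s: 17.52
ee_pos: [0.5017, 0.2813, 0.0612]
eef_rot: [-1.571, 0.0, 1.719]
force: [0.8, -0.3, -2.3]
grip_width: 0.0178
```

send_rows(
  series="0 0 0 0 -0.3 0 -1;0 0 0 0 -0.6 0 -1;0 0 0 0 -1 0 -1;0 0 0 0 -1.5 0 -1;0 0 0 0 -2 0 -1;0 0 0 0 -2.5 0 -1;0 0 0 0 -3 0 -1;0 0 0 0 -3.5 0 -1;0 0 0 0 -4 0 -1;0 0 0 0 -4.5 0 -1",
)

```text
time_s: 18.35
ee_pos: [0.5018, 0.2813, 0.1066]
eef_rot: [-1.571, 0.0, 1.719]
force: [0.1, 0.1, -2.7]
grip_width: 0.0178
```

Run:
```python
from h import *
delta([.5020,.2806,.0475],1.719);b=camera("scene")[:,:,::-1];w=camera("top")[:,:,::-1]
cv2.imwrite("pics/s9.png",b);cv2.imwrite("pics/t9.png",w)
b=cv2.resize(b[85:225,200:360],(457,400),interpolation=cv2.INTER_CUBIC);w=cv2.resize(w[150:250,200:290],(342,380),interpolation=cv2.INTER_CUBIC)
w=np.vstack([w,np.zeros((20,342,3),np.uint8)])
cv2.imwrite("pics/v9.png",np.hstack([b,w]))
```

```text
t 18.35 at [0.5018 0.2813 0.1066] [-1.5708  0.      1.719 ] F [ 0.1232  0.1295 -2.7292] w 0.017758134259258714
turn [ 0.0005 -0.     -0.    ] shift [-0.0744  5.9088 -0.0105]
```

View pics/v9.png

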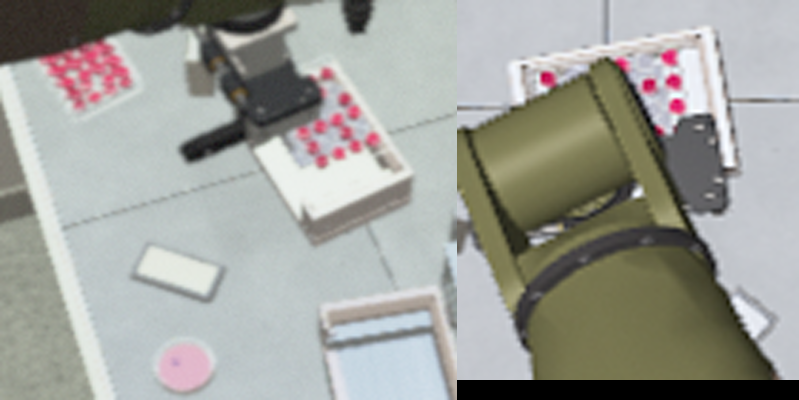

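send_rows(
  series="0 0 0 -0.2 -0.2 0.4 -1;0 0.1 0 -0.7 -0.5 1.1 -1;0 0.2 0 -1.4 -0.9 2 -1;0 0.4 0 -2.4 -1.3 3 -1;0 0.6 0 -3.6 -1.6 4 -1;0 0.8 0 -5 -1.8 5 -1;0 1 0 -6.5 -1.8 5.9 -1;0 1.2 0 -8 -1.8 6.7 -1;0 1.4 0 -9.5 -1.8 7.4 -1;0 1.6 0 -11 -1.8 8 -1",
)

```text
time_s: 19.28
ee_pos: [0.4378, 0.1596, 0.124]
eef_rot: [-1.571, 0.0, 1.578]
force: [0.5, 0.3, -1.2]
grip_width: 0.0176
```

```bash
python3 -c "
from h import *
delta([.432,.0333,.125],1.4168);delta([.4741,.0268,.125],1.4168)"
```

```text
t 19.2833 at [0.4378 0.1596 0.124 ] [-1.5706  0.0001  1.5781] F [ 0.5071  0.2648 -1.1614] w 0.017616979054999454
turn [-0.0024  1.848  -0.0015] shift [-12.6283  -0.0934   0.6725]
t 19.2833 at [0.4378 0.1596 0.124 ] [-1.5706  0.0001  1.5781] F [ 0.5071  0.2648 -1.1614] w 0.017616979054999454
turn [-0.0024  1.848  -0.0015] shift [-13.3089  -0.0943  -3.5327]
```

send_rows(
  series="0 0.2 0 -1.5 0 0.3 -1;0 0.45 0 -3.1 0 0.5 -1;0 0.7 0 -4.7 0 0.6 -1;0 0.95 0 -6.3 0 0.7 -1;0 1.2 0 -7.8 0 0.7 -1;0 1.4 0 -9.3 0 0.7 -1;0 1.6 0 -10.6 0 0.7 -1;0 1.75 0 -11.7 0 0.7 -1;0 1.85 0 -12.4 0 0.7 -1;0 1.85 0 -12.6 0 0.7 -1",
)

```text
time_s: 20.12
ee_pos: [0.4325, 0.0338, 0.1241]
eef_rot: [-1.571, 0.0, 1.416]
force: [0.5, 0.7, -2.4]
grip_width: 0.0176
```

Run:
```python
from h import *
delta([.4741,.0268,.125],1.4168);b=camera("scene")[:,:,::-1];w=camera("top")[:,:,::-1]
cv2.imwrite("pics/s10.png",b);cv2.imwrite("pics/t10.png",w)
b=cv2.resize(b[140:280,240:400],(457,400),interpolation=cv2.INTER_CUBIC);w=cv2.resize(w[145:245,295:385],(342,380),interpolation=cv2.INTER_CUBIC)
w=np.vstack([w,np.zeros((20,342,3),np.uint8)])
cv2.imwrite("pics/v10.png",np.hstack([b,w]))
```

```text
t 20.1167 at [0.4325 0.0338 0.1241] [-1.5707  0.0001  1.4163] F [ 0.4964  0.7491 -2.3599] w 0.017619893447273077
turn [-0.001  -0.0056 -0.0011] shift [-0.0549 -0.0945 -4.2167]
```

View pics/v10.png

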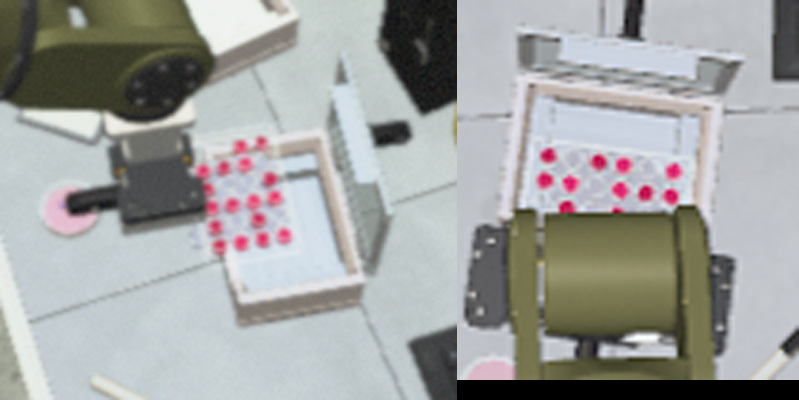

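Run:
```python
from h import *
ct=cam("top");cs=cam("scene");o=get_obs()["ee_pos"][:2]
t=cv2.imread("pics/t10.png");s=cv2.imread("pics/s10.png")
def wells(im,x0,x1,y0,y1,a):
    h=cv2.cvtColor(im,cv2.COLOR_BGR2HSV);m=np.zeros(h.shape[:2],np.uint8);m[y0:y1,x0:x1]=(((h[...,0]>165)&(h[...,1]>100))*255)[y0:y1,x0:x1]
    n,l,st,ce=cv2.connectedComponentsWithStats(m);return ce[1:][st[1:,4]>a]
e=np.array([np.cos(-.1545),np.sin(-.1545)]);n=np.array([-e[1],e[0]])
for nm,c,q in(("top",ct,wells(t,310,360,180,198,3)),("scene",cs,wells(s,305,345,185,232,3))):
    r=np.array([[(ray(c,p,.114)[:2]-o)@e,(ray(c,p,.114)[:2]-o)@n] for p in q])*1e3
    print(nm);print(r[np.argsort(r[:,0])])
```

```text
top
[[ 89.2303  48.1577]
 [ 89.3279  28.5193]
 [ 89.4416 -29.3956]
 [ 89.7238  -9.9496]
 [ 90.3828 -48.6576]
 [108.6797 -10.0099]
 [108.7184  48.0227]
 [108.8464   9.0616]
 [109.1427 -48.0822]]
scene
[[ 50.0157  23.0454]
 [ 50.4004 -33.7057]
 [ 50.8128 -52.3784]
 [ 50.855  -13.4974]
 [ 51.3548   5.3813]
 [ 69.4076 -52.5458]
 [ 69.4354 -15.1224]
 [ 69.6313  23.738 ]
 [ 88.4673 -53.2458]
 [ 88.9846 -14.9938]
 [ 89.0694  42.6211]
 [ 89.4372  23.1247]
 [ 89.5131 -33.5635]
 [107.6282 -14.6201]
 [107.8604  42.7733]
 [108.296  -53.1376]
 [108.3406   3.7663]]
```

send_rows(
  series="0 0 0 0 0 -0.3 -1;0 0 0 -0.1 0 -0.8 -1;0 0 0 -0.1 0 -1.4 -1;0 0 0 -0.1 0 -2.1 -1;0 0 0 -0.1 0 -2.8 -1;0 0 0 -0.1 0 -3.4 -1;0 0 0 -0.1 0 -3.9 -1;0 0 0 -0.1 0 -4.2 -1;0 0 0 -0.1 0 -4.2 -1;0 0 0 -0.1 0 -4.2 -1",
)

```text
time_s: 21.05
ee_pos: [0.4743, 0.0273, 0.1239]
eef_rot: [-1.57, 0.0, 1.418]
force: [-0.3, 0.8, -2.6]
grip_width: 0.0178
```

send_rows(
  series="0 0 0 0 0.3 0 -1;0 0 0 0 0.8 0 -1;0 0 0 0 1.3 0 -1;0 0 0 0 1.8 0 -1;0 0 0 0 2.3 0 -1;0 0 0 0 2.8 0 -1;0 0 0 0 3.2 0 -1;0 0 0 0 3.5 0 -1;0 0 0 0 3.7 0 -1;0 0 0 0 3.7 0 -1",
)

```text
time_s: 21.88
ee_pos: [0.4742, 0.0273, 0.0867]
eef_rot: [-1.57, 0.0, 1.418]
force: [-0.3, 0.3, -2.5]
grip_width: 0.0176
```

Run:
```python
from h import *
delta([.4740,.0264,.0618],1.4168);b=camera("scene")[:,:,::-1];w=camera("top")[:,:,::-1]
cv2.imwrite("pics/s11.png",b);cv2.imwrite("pics/t11.png",w)
b=cv2.resize(b[140:280,240:400],(457,400),interpolation=cv2.INTER_CUBIC);w=cv2.resize(w[145:245,295:385],(342,380),interpolation=cv2.INTER_CUBIC)
w=np.vstack([w,np.zeros((20,342,3),np.uint8)])
cv2.imwrite("pics/v11.png",np.hstack([b,w]))
```

```text
t 21.8833 at [0.4742 0.0273 0.0867] [-1.5703  0.0001  1.4179] F [-0.2858  0.2558 -2.5373] w 0.01763909101209466
turn [-0.006   0.013  -0.0009] shift [-0.0902  2.4867  0.0065]
```

View pics/v11.png

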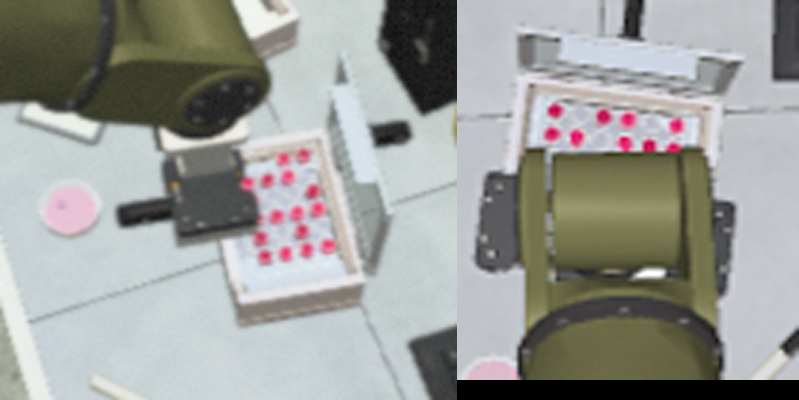

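send_rows(
  series="0 0 0 -0.05 0.2 0 -1;0 0 0 -0.05 0.5 0 -1;0 0 0 -0.05 0.8 0 -1;0 0 0 -0.05 1.1 0 -1;0 0 0 -0.05 1.4 0 -1;0 0 0 -0.05 1.6 0 -1;0 0 0 -0.05 1.8 0 -1;0 0 0 -0.05 2 0 -1;0 0 0 -0.05 2.2 0 -1;0 0 0 -0.05 2.3 0 -1",
)

```text
time_s: 22.82
ee_pos: [0.4742, 0.0268, 0.0638]
eef_rot: [-1.571, 0.0, 1.418]
force: [0.3, -0.1, -2.9]
grip_width: 0.0177
```

send_rows(
  series="0 0 0 0 0.1 0 -1;0 0 0 0 0.2 0 -1;0 0 0 0 0.3 0 -1;0 0 0 0 0.4 0 -1;0 0 0 0 0.5 0 -1;0 0 0 0 0.6 0 -1;0 0 0 0 0.7 0 -1;0 0 0 0 0.8 0 -1;0 0 0 0 0.8 0 -1;0 0 0 0 0.8 0 -1",
)

```text
time_s: 23.65
ee_pos: [0.4743, 0.0268, 0.056]
eef_rot: [-1.571, 0.0, 1.418]
force: [0.7, -0.2, -1.9]
grip_width: 0.018
```

Run:
```python
from h import *
delta([.4740,.0264,.0555],1.4168);b=camera("scene")[:,:,::-1];w=camera("top")[:,:,::-1]
b=cv2.resize(b[140:280,240:400],(457,400),interpolation=cv2.INTER_CUBIC);w=cv2.resize(w[145:245,295:385],(342,380),interpolation=cv2.INTER_CUBIC)
w=np.vstack([w,np.zeros((20,342,3),np.uint8)])
cv2.imwrite("pics/v12.png",np.hstack([b,w]))
```

```text
t 23.65 at [0.4743 0.0268 0.056 ] [-1.5707  0.      1.418 ] F [ 0.7287 -0.1949 -1.886 ] w 0.01802625725933298
turn [-0.0009  0.0132 -0.0002] shift [-0.0437  0.0504  0.0208]
```

View pics/v12.png

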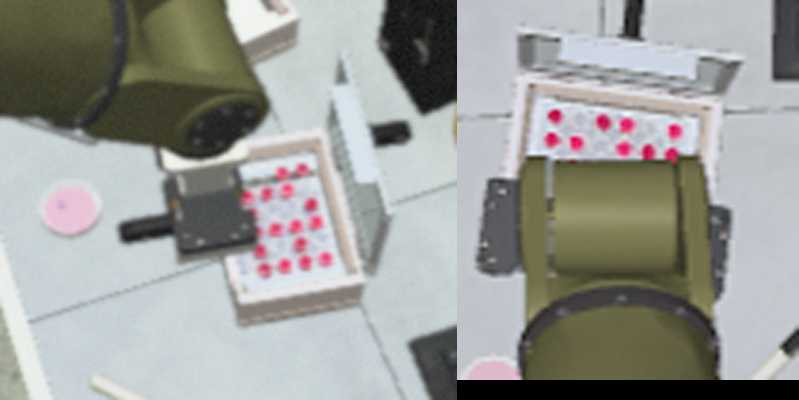

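send_rows(
  series="0 0 0 0 0.15 0 -1;0 0 0 0 0.3 0 -1;0 0 0 0 0.3 0.3 -1;0 0 0 0 0.3 0.8 -1;0 0 0 0 0.3 1.5 -1;0 0 0 0 0.3 2.3 -1;0 0 0 0 0.3 3.3 -1;0 0 0 0 0.3 4.3 -1;0 0 0 0 0.3 5.3 -1;0 0 0 0 0.3 6.3 -1",
)

```text
time_s: 24.58
ee_pos: [0.4109, 0.0366, 0.0531]
eef_rot: [-1.571, -0.0, 1.418]
force: [-0.2, 0.3, -1.4]
grip_width: 0.0175
```

send_rows(
  series="0 0 0 0 0 1 -1;0 0 0 0 0 2 -1;0 0 0 0 0 3 -1;0 0 0 0 0 4 -1;0 0 0 0 0 5 -1;0 0 0 0 0 6 -1;0 0 0 0 0 7 -1;0 0 0 0 0 7.5 -1;0 0 0 0 0 7.5 -1;0 0 0 0 0 7.5 -1",
)

```text
time_s: 25.42
ee_pos: [0.3381, 0.0479, 0.0533]
eef_rot: [-1.572, -0.0, 1.418]
force: [0.1, -0.3, -2.2]
grip_width: 0.0172
```

Run:
```python
from h import *
delta([.4367,-.3169,.0278],1.548);w=camera("top")[:,:,::-1].copy();cv2.imwrite("pics/t13.png",w)
ct=cam("top");o=np.array([.553,.0135]);e=np.array([np.cos(-.154),np.sin(-.154)]);n=np.array([-e[1],e[0]])
h=cv2.cvtColor(w,cv2.COLOR_BGR2HSV);m=np.zeros(h.shape[:2],np.uint8);m[165:206,300:370]=(((h[...,0]>165)&(h[...,1]>100))*255)[165:206,300:370]
k,l,st,ce=cv2.connectedComponentsWithStats(m);q=ce[1:][st[1:,4]>3]
r=np.array([[(ray(ct,p,.052)[:2]-o)@e,(ray(ct,p,.052)[:2]-o)@n] for p in q])*1e3;print(r[np.lexsort((r[:,1],np.round(r[:,0]/19)))])
```

```text
t 25.4167 at [0.3381 0.0479 0.0533] [-1.5715 -0.0001  1.4181] F [ 0.1306 -0.3104 -2.1889] w 0.01721725081516783
turn [ 0.0085 -1.4881  0.0006] shift [-34.5522   2.5536 -15.2891]
[[-28.6689 -47.0262]
 [-28.9792 -26.959 ]
 [-29.4411  -8.4051]
 [-28.7778  30.5456]
 [-10.2828  -8.7938]
 [-28.0913  10.8502]
 [ -9.3083 -47.4774]
 [  9.4619  -8.4219]
 [  9.428   29.928 ]
 [ -9.2891  30.5974]
 [  9.0064  49.8344]
 [ 10.107  -46.6551]
 [  9.8042 -27.6941]
 [ 28.8666 -47.4515]
 [ 29.1317  -7.9807]
 [ 29.1995  11.2162]
 [ 29.2056  50.3019]]
```

send_rows(
  series="0 0 0 0 -2 0 -1;0 0 0 0 -4.5 0 -1;0 0 0 -1 -6.5 0 -1;0 -0.1 0 -3 -7 -1 -1;0 -0.3 0 -6 -7 -2 -1;0 -0.5 0 -9.5 -7 -3.5 -1;0 -0.7 0 -13 -7 -5 -1;0 -0.9 0 -16.5 -7 -6.5 -1;0 -1 0 -20 -7 -8 -1;0 -1.1 0 -23 -7 -9.5 -1",
)

```text
time_s: 26.3
ee_pos: [0.397, -0.1967, 0.1229]
eef_rot: [-1.571, 0.0, 1.513]
force: [0.6, 0.3, -1.6]
grip_width: 0.0177
```

```bash
python3 -c "
from h import *
delta([.4367,-.3169,.0278],1.548)"
```

```text
t 26.3 at [ 0.397  -0.1967  0.1229] [-1.5709  0.0002  1.5135] F [ 0.5964  0.2976 -1.6033] w 0.01768337974614197
turn [ 0.001  -0.3956 -0.0023] shift [-11.7688   9.5155  -4.6522]
```

send_rows(
  series="0 -0.1 0 -2.5 0 -1 -1;0 -0.2 0 -5 0 -2 -1;0 -0.3 0 -7.5 0 -3 -1;0 -0.4 0 -9.5 1 -4 -1;0 -0.4 0 -11 2 -4.4 -1;0 -0.4 0 -11.8 3.5 -4.65 -1;0 -0.4 0 -11.8 5 -4.65 -1;0 -0.4 0 -11.8 6.5 -4.65 -1;0 -0.4 0 -11.8 7.7 -4.65 -1;0 -0.4 0 -11.8 8.2 -4.65 -1",
)

```text
time_s: 27.13
ee_pos: [0.436, -0.3141, 0.0391]
eef_rot: [-1.569, -0.002, 1.549]
force: [0.9, 1.6, -2.5]
grip_width: 0.0174
```

```bash
python3 -c "
from h import *
delta([.4367,-.3169,.0278],1.548)"
```

```text
t 27.1333 at [ 0.436  -0.3141  0.0391] [-1.5688 -0.0015  1.5487] F [ 0.8686  1.6137 -2.4679] w 0.017362905346509062
turn [-0.0226  0.0082  0.0176] shift [-0.2773  1.1305 -0.0823]
```

send_rows(
  series="0 0 0 -0.2 0.2 -0.05 -1;0 0 0 -0.2 0.4 -0.05 -1;0 0 0 -0.2 0.6 -0.05 -1;0 0 0 -0.2 0.75 -0.05 -1;0 0 0 -0.2 0.85 -0.05 -1;0 0 0 -0.2 0.95 -0.05 -1;0 0 0 -0.2 1.05 -0.05 -1;0 0 0 -0.2 1.1 -0.05 -1;0 0 0 -0.2 1.1 -0.05 -1;0 0 0 -0.2 1.1 -0.05 -1",
)

```text
time_s: 27.97
ee_pos: [0.437, -0.3165, 0.0301]
eef_rot: [-1.571, 0.0, 1.549]
force: [-0.5, -0.2, -2.6]
grip_width: 0.0175
```

send_rows(
  series="0 0 0 0 0.05 0 -1;0 0 0 0 0.1 0 -1;0 0 0 0 0.15 0 -1;0 0 0 0 0.2 0 -1;0 0 0 0 0.2 0 -1;0 0 0 0 0.25 0 -1;0 0 0 0 0.25 0 -1;0 0 0 0 0.25 0 -1;0 0 0 0 0.25 0 -1;0 0 0 0 0.25 0 -1",
)

```text
time_s: 28.8
ee_pos: [0.4369, -0.3164, 0.0276]
eef_rot: [-1.571, 0.0, 1.549]
force: [-0.6, -0.1, -2.2]
grip_width: 0.0175
```

send_rows(
  series="0 0 0 0 0.05 0 -1;0 0 0 0 0.1 0 -1;0 0 0 0 0.1 0 -1;0 0 0 0 0.15 0 -1;0 0 0 0 0.15 0 -1;0 0 0 0 0.15 0 -1;0 0 0 0 0.15 0 -1;0 0 0 0 0.15 0 -1;0 0 0 0 0.15 0 -1;0 0 0 0 0.15 0 -1",
)

```text
time_s: 29.63
ee_pos: [0.4369, -0.3165, 0.027]
eef_rot: [-1.571, 0.0, 1.549]
force: [-5.6, 3.9, 11.8]
grip_width: 0.0177
```

send_rows(
  series="0 0 0 0 -0.05 0 -1;0 0 0 0 -0.05 0 -1;0 0 0 0 -0.05 0 -0.5;0 0 0 0 -0.05 0 -0.2;0 0 0 0 -0.05 0 0.1;0 0 0 0 -0.05 0 0.4;0 0 0 0 -0.05 0 0.4;0 0 0 0 -0.05 0 0.4;0 0 0 0 -2 0 0.4;0 0 0 0 -4 0 0.5",
)

```text
time_s: 30.47
ee_pos: [0.4364, -0.316, 0.0656]
eef_rot: [-1.569, -0.002, 1.549]
force: [-0.9, -1.1, 0.6]
grip_width: 0.0666
```

send_rows(
  series="0 0 0 0 -3 0 1;0 0 0 0 -6 0 1;0 0 0 0 -9 0 1;0 0 0 0 -12 0 1;0 0 0 0 -15 -2 1;0 0 0 1 -18 -5 1;0 0 0 1 -18.5 -8 1;0 0 0 1 -18.5 -10 1;0 0 0 1 -18.5 -11 1;0 0 0 1 -18.5 -11 1",
)

```text
time_s: 31.3
ee_pos: [0.5485, -0.3084, 0.2502]
eef_rot: [-1.57, -0.001, 1.55]
force: [-0.2, 0.2, -0.7]
grip_width: 0.0941
```

Run:
```python
from h import *
o=get_obs();c=cam("wrist",o);b=camera("wrist")[:,:,::-1].copy();cv2.imwrite("pics/w14.png",b)
h=cv2.cvtColor(b,cv2.COLOR_BGR2HSV);g=cv2.cvtColor(b,6)
m=np.zeros_like(g);m[0:215,230:360]=((g<60)*255)[0:215,230:360]
k,l,st,ce=cv2.connectedComponentsWithStats(m);j=1+np.argmax(st[1:,4]);r=cv2.minAreaRect(np.argwhere(l==j)[:,::-1].astype(np.float32));P=np.array([ray(c,p,.055)[:2] for p in cv2.boxPoints(r)]);print("grip",P,P.mean(0))
m[:]=0;m[80:215,230:380]=(((h[...,1]<60)&(g>120))*255)[80:215,230:380]
# blade component inside the mat
k,l,st,ce=cv2.connectedComponentsWithStats(m);
for j in range(1,k):
    if st[j,4]>800:
        r=cv2.minAreaRect(np.argwhere(l==j)[:,::-1].astype(np.float32));P=np.array([ray(c,p,.006)[:2] for p in cv2.boxPoints(r)]);print(st[j],P,P.mean(0))
delta([.6555,-.0028,.27],1.4161)
```

```text
grip [[ 0.3669 -0.3233]
 [ 0.3673 -0.3067]
 [ 0.4559 -0.3087]
 [ 0.4555 -0.3265]] [ 0.4114 -0.3163]
[  230    80   150   135 10135] [[ 0.4199 -0.4209]
 [ 0.4241 -0.2259]
 [ 0.6078 -0.2203]
 [ 0.6032 -0.4385]] [ 0.5138 -0.3264]
[ 279  116   63   65 3868] [[ 0.4666 -0.3592]
 [ 0.4684 -0.2757]
 [ 0.556  -0.2758]
 [ 0.5542 -0.364 ]] [ 0.5113 -0.3187]
t 31.35 at [ 0.5474 -0.3086  0.2502] [-1.5699 -0.0005  1.5497] F [ 0.2101 -0.3017  0.27  ] w 0.09387789675377972
turn [-0.011   1.5304  0.0055] shift [ 30.8005  -1.968  -10.1571]
```

send_rows(
  series="0 0.2 0 3 -0.5 0 0.5;0 0.4 0 6.5 -1 0 0.2;0 0.6 0 10 -1.5 -0.5 0;0 0.8 0 13.5 -2 -1 0;0 1 0 17 -2 -1.5 0;0 1.2 0 20.5 -2 -2.5 0;0 1.35 0 24 -2 -4 0;0 1.5 0 27 -2 -6 0;0 1.53 0 29.5 -2 -8 0;0 1.53 0 30.8 -2 -10.2 0",
)

```text
time_s: 32.18
ee_pos: [0.6558, -0.0007, 0.2717]
eef_rot: [-1.571, -0.0, 1.417]
force: [-0.1, -0.8, 1.1]
grip_width: 0.0472
```

```bash
python3 -c "
from h import *
delta([.6555,-.0028,.1528],1.4161)"
```

```text
t 32.1833 at [ 0.6558 -0.0007  0.2717] [-1.5713 -0.0003  1.4167] F [-0.1113 -0.7706  1.1244] w 0.047237872791486855
turn [0.0062 0.0069 0.0035] shift [-0.2197 11.8905  0.0022]
```

send_rows(
  series="0 0 0 -0.2 2 0 0;0 0 0 -0.2 4.5 0 0;0 0 0 -0.2 7 0 0;0 0 0 -0.2 9 0 0;0 0 0 -0.2 10.5 0 0;0 0 0 -0.2 11.4 0 0;0 0 0 -0.2 11.9 0 0;0 0 0 -0.2 11.9 0 -0.3;0 0 0 -0.2 11.9 0 -0.6;0 0 0 -0.2 11.9 0 -1",
  newtons=25,
)

```text
time_s: 33.02
ee_pos: [0.6559, -0.0053, 0.1533]
eef_rot: [-1.573, -0.0, 1.415]
force: [-1.3, -0.7, 0.8]
grip_width: 0.0305
```

send_rows(
  series="0 0 0 0 0 0 -1;0 0 0 0 0 0 -1;0 0 0 0 0 0 -1;0 0 0 0 0 0 -1;0 0 0 0 0 0 -1;0 0 0 0 0 0 -1;0 0 0 0 0 0 -1;0 0 0 0 0 0 -1;0 0 0 0 0 0 -1;0 0 0 0 0 0 -1",
)

```text
time_s: 33.85
ee_pos: [0.6561, -0.003, 0.1528]
eef_rot: [-1.572, -0.003, 1.417]
force: [2.8, 12.4, 1.4]
grip_width: 0.0138
```

Run:
```python
from h import *
delta([.5057,.0211,.0755],1.4162)
f=lambda a:np.array([-(11*np.cos(0)-11*np.cos(a)+3.1*np.sin(a)),-(11*np.sin(a)-3.1*(1-np.cos(a)))])
for a,b in((1.66,.8),(.8,0)):
    for k in range(1,11):
        print(np.round(f(a+(b-a)*k/10)-f(a),2)[::-1])
```

```text
t 33.85 at [ 0.6561 -0.003   0.1528] [-1.5723 -0.0031  1.4166] F [ 2.7836 12.371   1.4126] w 0.013799760541301906
turn [0.0167 0.0044 0.0351] shift [ 0.0499  7.7058 15.2422]
[-0.31  0.93]
[-0.54  1.89]
[-0.68  2.86]
[-0.75  3.84]
[-0.72  4.82]
[-0.62  5.8 ]
[-0.43  6.76]
[-0.15  7.71]
[0.2  8.62]
[0.63 9.51]
[0.47 0.79]
[1.   1.53]
[1.58 2.23]
[2.22 2.89]
[2.91 3.48]
[3.65 4.03]
[4.42 4.51]
[5.24 4.93]
[6.08 5.28]
[6.95 5.56]
```

send_rows(
  series="0 0 0 0.2 -0.31 0.93 -1;0 0 0 0.2 -0.54 1.89 -1;0 0 0 0.2 -0.68 2.86 -1;0 0 0 0.2 -0.75 3.84 -1;0 0 0 0.2 -0.72 4.82 -1;0 0 0 0.2 -0.62 5.8 -1;0 0 0 0.2 -0.43 6.76 -1;0 0 0 0.2 -0.15 7.71 -1;0 0 0 0.2 0.2 8.62 -1;0 0 0 0.2 0.63 9.51 -1",
)

```text
time_s: 34.68
ee_pos: [0.5625, 0.0119, 0.147]
eef_rot: [-1.574, -0.001, 1.415]
force: [2.3, 2.6, 4.0]
grip_width: 0.0137
```

send_rows(
  series="0 0 0 0 0.47 0.79 -1;0 0 0 0 1 1.53 -1;0 0 0 0 1.58 2.23 -1;0 0 0 0 2.22 2.89 -1;0 0 0 0 2.91 3.48 -1;0 0 0 0 3.65 4.03 -1;0 0 0 0 4.42 4.51 -1;0 0 0 0 5.24 4.93 -1;0 0 0 0 6.08 5.28 -1;0 0 0 0 6.5 5.42 -1",
)

```text
time_s: 35.52
ee_pos: [0.5081, 0.0205, 0.0802]
eef_rot: [-1.571, -0.001, 1.415]
force: [-1.5, 6.9, 3.5]
grip_width: 0.0141
```

```bash
python3 -c "
from h import *
delta([.5057,.0211,.0755],1.4162)"
```

```text
t 35.5167 at [0.5081 0.0205 0.0802] [-1.571  -0.0008  1.4154] F [-1.5078  6.9172  3.5038] w 0.014129383458446693
turn [ 0.0023 -0.0093  0.0089] shift [0.0252 0.4741 0.2453]
```

send_rows(
  series="0 0 0 0 0.1 0.03 -1;0 0 0 0 0.2 0.06 -1;0 0 0 0 0.3 0.1 -1;0 0 0 0 0.4 0.12 -1;0 0 0 0 0.45 0.14 -1;0 0 0 0 0.5 0.15 -1;0 0 0 0 0.5 0.15 -1;0 0 0 0 0.5 0.15 -1;0 0 0 0 0.5 0.15 -1;0 0 0 0 0.5 0.15 -1",
)

```text
time_s: 36.35
ee_pos: [0.5069, 0.0207, 0.0757]
eef_rot: [-1.571, -0.001, 1.415]
force: [-1.6, 6.5, 2.6]
grip_width: 0.0139
```

send_rows(
  series="0 0 0 0 0.1 0.03 -1;0 0 0 0 0.2 0.06 -1;0 0 0 0 0.3 0.08 -1;0 0 0 0 0.3 0.08 -1;0 0 0 0 0.3 0.08 -1;0 0 0 0 0.3 0.08 -1;0 0 0 0 0.3 0.08 -1;0 0 0 0 0.3 0.08 -1;0 0 0 0 0.3 0.08 -1;0 0 0 0 0.3 0.08 -1",
)

```text
time_s: 37.18
ee_pos: [0.5066, 0.0207, 0.0739]
eef_rot: [-1.572, -0.001, 1.415]
force: [-6.9, 7.0, 17.3]
grip_width: 0.0142
```

send_rows(
  series="0 0 0 -0.1 0.1 0 -1;0 0 0 -0.1 0.1 0 -1;0 0 0 -0.1 0.1 0 -1;0 0 0 -0.1 0 0 -0.4;0 0 0 -0.1 0 0 0;0 0 0 -0.1 0 0 0;0 0 0 -0.1 0 0 0;0 0 0 -0.1 0 0 0;0 0 0 -0.1 -2 0 0;0 0 0 -0.1 -4 0 0",
)

```text
time_s: 38.02
ee_pos: [0.5052, 0.0192, 0.1122]
eef_rot: [-1.568, 0.0, 1.415]
force: [-0.3, -0.1, 1.1]
grip_width: 0.0471
```

send_rows(
  series="0 0 0 0 -3 0 1;0 0 0 0 -6 0 1;0 0 0 -1 -10 0 1;0 0 0 -2 -13 1 1;0 0 0 -5 -15 2 1;0 0 0 -8 -16 3 1;0 0 0 -12 -16 4 1;0 0 0 -16 -16 5 1;0 0 0 -20 -16 6 1;0 0 0 -24 -16 7 1",
)

```text
time_s: 38.85
ee_pos: [0.3984, -0.2085, 0.2728]
eef_rot: [-1.571, 0.0, 1.415]
force: [1.3, 0.4, -0.6]
grip_width: 0.0942
```

Run:
```python
from h import *
o=get_obs();print(o["time_s"],o["ee_pos"],o["force"])
t=camera("top")[:,:,::-1].copy();s=camera("scene")[:,:,::-1].copy();cv2.imwrite("pics/t15.png",t);cv2.imwrite("pics/s15.png",s)
ct,cs=cam("top"),cam("scene")
def blob(im,x0,x1,y0,y1):
    g=cv2.cvtColor(im,6);m=np.zeros_like(g);m[y0:y1,x0:x1]=(g[y0:y1,x0:x1]<70)*255
    n,l,st,ce=cv2.connectedComponentsWithStats(m);k=1+np.argmax(st[1:,4]);print(st[k],ce[k]);return ce[k]
print("tab",tri(ct,blob(t,320,346,190,208),cs,blob(s,312,332,200,222)))
for n,i in(("top",t),("scene",s)):
    a=cv2.imread(f"pics/{n}0.png");d=cv2.absdiff(a,i).max(2);m=(d>40).astype(np.uint8);k,l,st,ce=cv2.connectedComponentsWithStats(m);print(n,[st[j].tolist() for j in range(1,k) if st[j,4]>25])
b=cv2.resize(s[160:270,240:385],(527,400),interpolation=cv2.INTER_CUBIC);w=cv2.resize(t[150:250,300:368],(272,400),interpolation=cv2.INTER_CUBIC);cv2.imwrite("pics/v15.png",np.hstack([b,w]))
```

```text
38.85 [ 0.3984 -0.2085  0.2728] [ 1.2984  0.4473 -0.6499]
[331 197   6   7  33] [333.5758 200.3939]Traceback (most recent call last):
  File "<stdin>", line 8, in <module>
  File "<stdin>", line 7, in blob
    return _wrapfunc(a, 'argmax', axis=axis, out=out, **kwds)
    return bound(*args, **kwds)
ValueError: attempt to get argmax of an empty sequence
```

```bash
python3 -c "
from h import *
delta([.5066,.0207,.115],1.4155)"
```

```text
t 38.95 at [ 0.3975 -0.2111  0.2725] [-1.5702  0.0007  1.4094] F [-0.7017  0.9953  0.087 ] w 0.0941733913119001
turn [-0.0063 -0.0699 -0.008 ] shift [24.6414 15.732  -7.0522]
```

send_rows(
  series="0 0 0 4 1 -1 0;0 0 0 8 2 -2 -0.5;0 0 0 12 4 -3 -1;0 0 0 16 6 -4 -1;0 0 0 20 8 -5.5 -1;0 0 0 23 10 -6.5 -1;0 0 0 24.6 12 -7 -1;0 0 0 24.6 13 -7 -1;0 0 0 24.6 13 -7 -1;0 0 0 24.6 13 -7 -1",
)

```text
time_s: 39.78
ee_pos: [0.5066, 0.0252, 0.1428]
eef_rot: [-1.57, 0.0, 1.416]
force: [0.4, -0.2, 0.2]
grip_width: 0.0305
```

```bash
python3 -c "
from h import *
delta([.5066,.0207,.108],1.4155)"
```

```text
t 39.7833 at [0.5066 0.0252 0.1428] [-1.57    0.0003  1.4157] F [ 0.387  -0.1642  0.2205] w 0.03049668576811559
turn [-0.0094  0.0027 -0.003 ] shift [-0.4414  3.4821 -0.0698]
```

send_rows(
  series="0 0 0 -0.4 0 0 -1;0 0 0 -0.4 0 0 -1;0 0 0 -0.4 0 0 -1;0 0 0 -0.4 0 0 -1;0 0 0 -0.4 0.6 0 -1;0 0 0 -0.4 1.2 0 -1;0 0 0 -0.4 1.8 0 -1;0 0 0 -0.4 2.4 0 -1;0 0 0 -0.4 2.9 0 -1;0 0 0 -0.4 3.3 0 -1",
)

```text
time_s: 40.62
ee_pos: [0.506, 0.0213, 0.1088]
eef_rot: [-1.57, 0.0, 1.415]
force: [0.2, 0.5, 0.0]
grip_width: 0.0007
```

send_rows(
  series="0 0 0 0 0.1 0 -1;0 0 0 0 0.2 0 -1;0 0 0 0 0.3 0 -1;0 0 0 0 0.4 0 -1;0 0 0 0 0.5 0 -1;0 0 0 0 0.5 0 -1;0 0 0 0 0.5 0 -1;0 0 0 0 0.5 0 -1;0 0 0 0 0.5 0 -1;0 0 0 0 0.5 0 -1",
)

```text
time_s: 41.45
ee_pos: [0.5065, 0.0213, 0.1058]
eef_rot: [-1.572, -0.0, 1.415]
force: [-4.7, 0.5, 10.9]
grip_width: 0.0005
```

send_rows(
  series="0 0 0 0 0.1 0 -1;0 0 0 0 0.12 0 -1;0 0 0 0 0.12 0 -1;0 0 0 0 0.12 0 -1;0 0 0 0 0.12 0 -1;0 0 0 0 0.12 0 -1;0 0 0 0 0.12 0 -1;0 0 0 0 0.12 0 -1;0 0 0 0 0.12 0 -1;0 0 0 0 0.12 0 -1",
)

```text
time_s: 42.28
ee_pos: [0.5067, 0.0213, 0.1055]
eef_rot: [-1.572, -0.0, 1.415]
force: [-8.6, -0.5, 21.8]
grip_width: 0.0005
```

send_rows(
  series="0 0 0 0 -1 0 -1;0 0 0 0 -3 0 -1;0 0 0 0 -6 0 -1;0 0 0 1 -10 2 -1;0 0 0 3 -14 5 -1;0 0 0 6 -15 8 -1;0 0 0 9 -15 10 -1;0 0 0 12 -15 11 -1;0 0 0 15 -15 12 -1;0 0 0 17 -15 12 -1",
)

```text
time_s: 43.12
ee_pos: [0.4127, 0.2104, 0.2546]
eef_rot: [-1.572, -0.001, 1.417]
force: [0.0, -0.0, -0.1]
grip_width: 0.0003
```

Run:
```python
from h import *
o=get_obs();print(o["time_s"],o["ee_pos"],o["force"])
t=camera("top")[:,:,::-1].copy();s=camera("scene")[:,:,::-1].copy();cv2.imwrite("pics/t16.png",t)
for n,i in(("top",t),("scene",s)):
    a=cv2.imread(f"pics/{n}0.png");d=cv2.absdiff(a,i).max(2);m=(d>40).astype(np.uint8);k,l,st,ce=cv2.connectedComponentsWithStats(m);print(n,[st[j].tolist() for j in range(1,k) if st[j,4]>25])
cv2.imwrite("pics/v16.png",np.vstack([s[60:400,180:420],np.zeros((0,240,3),np.uint8)]))
w=cv2.resize(t[140:265,200:470],None,fx=2,fy=2);cv2.imwrite("pics/v16.png",np.hstack([s[100:350,200:420],w]))
```

```text
43.1167 [0.4127 0.2104 0.2546] [ 0.0174 -0.0206 -0.1338]
top [[213, 194, 123, 206, 11511], [299, 296, 22, 24, 212], [76, 337, 172, 63, 4040], [337, 341, 18, 4, 29], [356, 344, 21, 11, 93], [309, 348, 34, 52, 644], [337, 349, 33, 25, 378], [66, 362, 23, 38, 286], [382, 362, 21, 38, 389], [376, 366, 8, 22, 59], [340, 373, 20, 27, 116], [118, 385, 8, 15, 29]]
scene [[28, 0, 100, 115, 5214], [0, 13, 280, 219, 15223], [234, 12, 12, 11, 36], [262, 29, 15, 14, 111], [90, 43, 40, 25, 523], [0, 45, 16, 17, 96], [239, 88, 37, 41, 1214], [0, 103, 23, 21, 235], [298, 121, 37, 34, 397], [0, 194, 87, 109, 4658], [12, 203, 13, 15, 49], [127, 228, 40, 35, 1014], [92, 267, 33, 34, 405]]
```

View pics/v16.png

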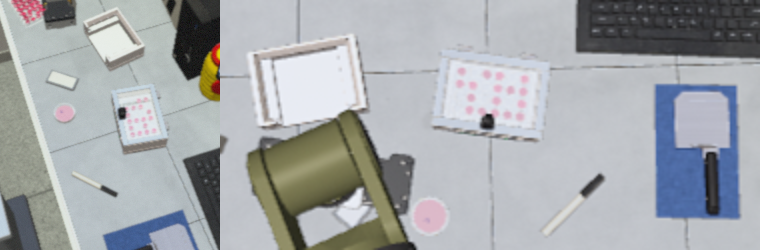

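The picture shows the plate under the shut lid, the stand empty and the lifter on its mat. The bystanders show no change from the first pictures.

```bash
python3 -c "
from station import *
print(hand_in())"
```

```text
the job is handed in; nothing more can be done
None
```

The job is handed in, finished at about 43 s of the 72 s. I swung the lid up, carried the plate level on the lifter from the stand to the warmer, and lowered it onto the ledges. Then I drew the lifter out, laid it back on its mat and shut the lid.

**Last checks**
- **Plate:** its wells were centred in the warmer pocket to about 1.3 mm, with no visible turn. The wrist force fell by about 1 N as the plate was set down (it weighs about 0.65 N).
- **Lifter:** it lies within a few mm of where it started on the mat.
- **Lid:** I pressed the tab with up to 22 N; it moved only 0.3 mm more. The tab top stood at about 0.106 m, which fits a shut lid.
- **Bystanders:** the petri dish, marker and timer show no change from the first pictures. The chamber case shows none in the scene picture; the arm partly covered it in the top one.

**Checks that failed or disagreed**
- The scene camera put sideways positions about 5 to 9 mm off from the top and wrist cameras, so I relied on those two.
- One tab triangulation after closing failed because the arm blocked the scene view. I pressed on the tab instead.
- I viewed 16 pictures, well over the budget of 10.

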